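Shim an outboard engine on its stand

ROBOT

A 6-joint arm with a two-finger parallel gripper is mounted at the origin on the work surface. World frame = base frame: x ahead of the robot, y to its left, z up, the work surface at z = 0. Lengths are in m, angles in rad, forces in N, time in s.
With the tool pointing down it reaches from about 0.375 to 0.9 m from the base axis. Payload 3.1 kg.
Tool frame: the origin (TCP) lies at the centre of the arm's flange, where the gripper is bolted on; the fingertips stand 173 mm ahead of it and the grasp point (between the pads) lies 155 mm ahead of it; z points along the fingers, x is the direction in which the jaws open and shut, and the axes are right-handed (so a half turn about z gives the same grasp; the last joint's range is limited). The gripper opens to 85 mm and grips with 20 to 120 N. Pads are 22 mm wide; open, the fingers measure 114 mm over their backs; the gripper's body (76 mm by 85 mm) begins 54 mm behind the grasp point. The pads swing forward as they close: fully open they stand 13 mm farther back than shut.
Start: joints at [1.004, 0.527, 1.433, -0, 1.181, -0.178], TCP at [0.237, 0.578, 0.405] pointing down, gripper open.
Joint ranges: [-3.08, 3.08], [-0.75, 2.2], [0.22, 2.44], [-1.43, 4.57], [0, 2.65], [-2.85, 2.85]. Speed limits (rad/s): [2.79, 2.79, 3.14, 3.14, 3.14, 3.14].

INTERFACE

Orientations are given as a unit quaternion [x, y, z, w].
In Python, from station import manip gives the robot as it stands.
- The arm moves only by the shell command python3 -m jog 'ROWS' [OPENING] [FORCE]. ROWS is JSON, a list that holds one entry, the list of rows, each a list of 4 numbers: the shift along the world's x, y, z in mm, then the turn about the world's z in degrees. A call has exactly 8 rows; each row shifts and turns the commanded pose from where the row before left it; what a row does not reach is not made up. A row lasts 1/8 s, in which the tool goes at most 62.5 mm and 10.7 degrees, less where a joint would pass 70% of its speed; a pose out of reach is approached as far as the arm can. A call is refused whole if a number of a shift passes 62.5 or a number of a turn 10.7, either way. A call with a gripper value outside its range is refused whole. OPENING is the opening in per cent of the stroke, from 0 (shut) to 100 (fully open), set as the call begins (- or left out, the last holds). The fingers move at their own pace and stop on an object; FORCE is the grip in N (left out, the last holds). Time passes only in rows, so rows that do not move let the fingers close, or fill a call up. It gives the time, the measured TCP pose, the force and the opening at its end, in the units of the state.
- manip.sense(): the state, without advancing time (a new reading comes with each control period).
- manip.snapshot(name): name is "side" or "top" or "wrist"; returns the picture (480x640x3 uint8, red, green, blue); there is no depth.
- manip.camera_info(name): a dict with "fx", "fy", "cx", "cy" (pixels), "k1" (the pictures are not rectified: a ray, as slopes to the right and down, at radius r is drawn at 1 + k1 r^2 times it, then the intrinsics apply), "R" (3x3) and "t" (3): a world point X has camera coordinates R X + t. Camera axes: x right, y down, z forward; pixel columns grow to the right and rows downward; lengths in m; the calibration is good to about 2 mm. A picture is of the moment at which its call begins: read the wrist's pose just before it. camera_info takes no time and is no camera call; for the wrist camera it gives the pose at the moment of the call.
- manip.sign_off(): hands the job in, once; it reports no verdict.
The state is a dict: "t": time; "q": joint angles; "qd": joint speeds; "tau": joint torques, N m; "tcp_pos": TCP position; "tool_rot": TCP orientation; "force": force on the tool from outside, world axes, zero at the start; "ft_torque": the same for the moment, N m; "finger_gap": opening from 0.0 (shut) to 1.0 (fully open).
Only numpy, scipy, OpenCV 4.12 (cv2) and the standard library are available. Lean on these libraries where they do the work, as an engineer would, in place of code of your own. Each camera call takes 0.05 s, during which the arm holds its last target. There are 200 camera calls.

TASK

Turn the engine turntable until it clicks into its detent with the engine's free flange edge facing the fulcrum, then lever that edge up with the pry bar over the fulcrum and lock the bar's tail under the keeper. With the engine held up like that, slip every shim that is on the bench toe first under the flange edge, flat on the lands beside the bar; then let the engine down onto the shims and put the bar back in its wooden rest. Raise and lower the engine only with the bar, keeping the gripper off it, and leave the other things on the bench where they are.

Things in the scene. Friction and masses are not known exactly. Their poses are not given: they have to be found in the camera images.
- stand: Pry stand, fixed steel frame. Origin on the bench below the fulcrum; +y from the fulcrum to the turntable, -y along the bar's long arm to the keeper, z up. Base plate 10 mm high: x=-20 to 45 mm for y=-230 to 5 mm, x=+-150 for y=5 to 375 mm. Turntable axis at x=0, y=180 mm: disc 300 mm across, top at z=35 mm. In front of the lands, on each side of the fulcrum, a fixed ledge: |x|=26 to 98, y=-28 to 10, top z=63.5 mm.
- fulcrum (a point): Top middle of the fulcrum (axes as the stand): a cross rod along x, 12 mm diameter, its top 65 mm above the bench, between two cheeks 30 mm apart (outer faces x=+-22 mm) that rise to 80 mm. The bar lies across it between the cheeks.
- keeper (a point): Underside of the keeper, 65 mm above the bench, 205 mm from the fulcrum, at stand x=9 mm: a fixed inverted-L hook, 20 mm long in y; its 12 mm thick lip spans stand x=0 to 42 mm on a post at x=30 to 42, open towards stand -x. The bar's tail, pressed down beside the lip (tail at x about -10 mm) and swung to stand +x under it, is held down by it against the load when let go.
- turntable (a joint): Turn of the engine turntable (rad, positive anticlockwise from above). 0 = in the detent, free flange edge facing the fulcrum squarely; starts at -1.4 to -0.8. A spring plunger clicks into the rim at 0 (about 12 N at the handle to enter or leave; centres itself from about 0.03 rad). Elsewhere light friction: it stays where left. Stops at -1.6 and 0.5.
- turn_handle (a point): Top centre of the turntable's handle: an upright round steel post, 18 mm diameter, 85 mm tall (z=35 to 120 mm), 125 mm from the turntable axis, on the side away from the flange's free edge. Turns with the table; can be pinched or pushed.
- mouth (a point): Fixed on the turntable: middle of the flange's free edge when down, level with the lands' top. +y points inward under the flange to the turntable axis (140 mm away), x along the edge. Lands (under flange and shims) lie at |x|=17 to 95 mm, reaching out to y=-15 mm for |x|<60, to y=0 for |x|>60, inward to y=70, with end stops 15 mm high at |x|=97 to 103; between them a 34 mm wide, 30 mm deep slot takes the bar's tip.
- engine (a joint): Engine tilt (rad): 0 = flange down on the lands, positive = free edge up, stop 0.12. Block of about 5.5 kg on a flange 190 x 190 x 10 mm, pivoting on a pin at its rear edge; 0.01 rad is 1.9 mm at the free edge. The block begins 60 mm back from that edge, flywheel top 180 mm above the bench. Lifting the edge takes about 17 to 25 N. Bar locked under the keeper: about 0.075; down on seated shims: 0.035 to 0.045.
- flange_edge (a point): Middle of the free edge of the engine's flange, at its underside; rises with the engine.
- bar: Pry bar, 0.4 kg: straight steel, 290 x 16 x 10 mm, black rubber grip (20 wide, 14 thick, 70 long). Origin: middle of the grip's length, on the bar's underside; +y to the prying tip 210 mm away, -y to the tail end 80 mm away (last 40 mm only 10 mm wide, goes under the keeper); z up. Mass centre 40 mm from the origin towards the tip. In use it rests on the fulcrum 150 mm from its origin, tip 20 mm under the flange.
- bar_rest: Wooden rest for the bar, fixed: two saddles, tops at z=40 mm, at y=+110 and y=-60 mm of its frame, each with a 28 mm gap between cheeks rising to z=55 mm. Origin on the bench; the bar starts with its origin 40 mm straight above it and with the same axes.
- shim1: Steel shim, one of two or three alike (any may be absent), 0.12 kg: flat plate 22 x 60 x 6 mm with an upright square post 10 x 10 mm at the heel end, post top 60 mm above the underside. Origin: centre of the plate's underside; +y points to the toe (30 mm); the post stands at y=-24 mm. Starts standing on the bench.
- shim1_toe (a point): Middle of shim1's toe edge, at its underside.
- shim2: Steel shim, one of two or three alike (any may be absent), 0.12 kg: flat plate 22 x 60 x 6 mm with an upright square post 10 x 10 mm at the heel end, post top 60 mm above the underside. Origin: centre of the plate's underside; +y points to the toe (30 mm); the post stands at y=-24 mm. Starts standing on the bench.
- shim2_toe (a point): Middle of shim2's toe edge, at its underside.
- shim3: Steel shim, one of two or three alike (any may be absent), 0.12 kg: flat plate 22 x 60 x 6 mm with an upright square post 10 x 10 mm at the heel end, post top 60 mm above the underside. Origin: centre of the plate's underside; +y points to the toe (30 mm); the post stands at y=-24 mm. Starts standing on the bench.
- shim3_toe (a point): Middle of shim3's toe edge, at its underside.
- socket: Bystander, leave alone: deep socket 28 x 60 mm; origin at its underside.
- piston: Bystander, leave alone: piston 60 mm diameter, 50 mm tall; origin at its underside.
- propeller: Bystander, leave alone: three-blade propeller, 160 mm across; origin at its underside.
- mug: Bystander, leave alone: white mug; origin at its underside.
- oil_bottle: Bystander, leave alone: grey bottle 200 mm tall; origin at its underside.
- wrench: Bystander, leave alone: wrench 200 mm long; origin at its underside.
- screwdriver: Bystander, leave alone: screwdriver 200 mm long; origin at its underside.
- grease_can: Bystander, leave alone: low can 68 mm diameter, 70 mm tall; origin at its underside.
Not all that is in view belongs to the job. Leave any pink look-alike of the shim3 alone.

How it is judged:
On the way, in this order (a step that is already met when the one before it is completed fails the run):
1. the turntable is in its detent with the engine still down (value of joint turntable between -0.045 and 0.045 rad and velocity of joint turntable between -0.05 and 0.05 rad/s and value of joint engine below 0.01 rad), for 0.3 s.
2. the engine is levered up by the bar, which bears on the fulcrum stand (value of joint engine above 0.06 rad and contact force between bar and engine above 5 N and contact force between bar and stand above 5 N), for 0.3 s.
3. the bar holds the engine up by itself, locked under the keeper, the hand off it (value of joint engine above 0.06 rad and contact force between bar and engine above 5 N and contact force between the fingers and bar below 0.3 N), for 0.5 s.
4. all shims are under the flange while the bar still holds the engine up (value of joint engine above 0.055 rad and contact force between bar and engine above 3 N and y of shim1_toe in the frame of mouth between 0.025 and 0.065 m and x of shim1_toe in the frame of mouth between -0.1 and 0.1 m and z of shim1_toe in the frame of mouth between -0.004 and 0.006 m and angle between each of shim1, shim2, shim3's own z axis and vertical below 0.12 rad and y of shim2_toe in the frame of mouth between 0.025 and 0.065 m and x of shim2_toe in the frame of mouth between -0.1 and 0.1 m and z of shim2_toe in the frame of mouth between -0.004 and 0.006 m and y of shim3_toe in the frame of mouth between 0.025 and 0.065 m and x of shim3_toe in the frame of mouth between -0.1 and 0.1 m and z of shim3_toe in the frame of mouth between -0.004 and 0.006 m), for 0.2 s.
At the end, for the whole second after the job is handed in: The turntable is in its detent (within 0.045 rad); each shim on the bench lies flat on the lands with its toe 25 to 65 mm inside the flange edge; the engine rests on the shims (tilt 0.028 to 0.052 rad); the bar lies still in both saddles of its rest, within 30 mm and 0.12 rad of where it started (value of joint turntable between -0.045 and 0.045 rad and value of joint engine between 0.028 and 0.052 rad and y of shim1_toe in the frame of mouth between 0.025 and 0.065 m and x of shim1_toe in the frame of mouth between -0.1 and 0.1 m and z of shim1_toe in the frame of mouth between -0.004 and 0.006 m and angle between each of shim1, shim2, shim3's own z axis and vertical below 0.12 rad and linear speed of each of shim1, shim2, shim3, bar below 0.02 m/s and y of shim2_toe in the frame of mouth between 0.025 and 0.065 m and x of shim2_toe in the frame of mouth between -0.1 and 0.1 m and z of shim2_toe in the frame of mouth between -0.004 and 0.006 m and y of shim3_toe in the frame of mouth between 0.025 and 0.065 m and x of shim3_toe in the frame of mouth between -0.1 and 0.1 m and z of shim3_toe in the frame of mouth between -0.004 and 0.006 m and horizontal distance between bar and bar_rest below 0.03 m and z of bar in the frame of bar_rest between 0.034 and 0.046 m and angle between the y axis of bar and the y axis of bar_rest, either way round below 0.12 rad); the robot touches nothing.
It fails at once if the raised engine is lifted or pressed by the gripper itself (over 15 N between fingers and engine) (value of joint engine above 0.02 rad and contact force between the fingers and engine above 15 N).
It fails at once if a bystander is pushed more than 40 mm from its place (distance of any of socket, piston, propeller, mug, oil_bottle, wrench, screwdriver, grease_can from where it was at the start of the episode above 0.04 m).
Of shim1, shim2, shim3 only 2 to 3 are there at a start; the rules pass over those that are not, and their reading is None.
At some moment in a run one of shim1, shim2, shim3 may be knocked a few centimetres aside while the robot is not near it.
Once in a run the grip may slacken for a moment while it holds something.
It also fails if it takes over 210 s, if anything falls off the work surface, if the arm or the gripper's body presses on something with over 40 N, if the wrist force passes 120 N, or if a joint passes its speed limit or range.

## Working session

There is one attempt and no reset: what is moved stays moved. The work goes in short steps, Python scripts to look and compute and a shell command to move; the robot and the scene stay as the last step left them, time stands still between calls to the robot, and variables do not carry over. Pictures are saved under pics/ and viewed, about 12 in all and at most 16, crops included, and the job is handed in when it is done.

```bash
ls; mkdir -p pics; cat > h.py <<'E'
import numpy as np, cv2
from station import manip
def snap(n,f=None):
    ci=manip.camera_info(n); im=np.asarray(manip.snapshot(n))
    if f: cv2.imwrite('pics/'+f,im[:,:,::-1]); np.savez('pics/'+f+'.npz',**{k:np.asarray(v) for k,v in ci.items()})
    return im,ci
def load(f): return cv2.imread('pics/'+f)[:,:,::-1], np.load('pics/'+f+'.npz')
def ray(ci,u,v):
    xd=(u-ci['cx'])/ci['fx']; yd=(v-ci['cy'])/ci['fy']; x,y=xd,yd
    for _ in range(20):
        s=1+ci['k1']*(x*x+y*y); x,y=xd/s,yd/s
    R=np.array(ci['R']);t=np.array(ci['t'])
    d=R.T@np.array([x,y,1.]); return -R.T@t,d/np.linalg.norm(d)
def onz(ci,u,v,z):
    o,d=ray(ci,u,v); return o+d*(z-o[2])/d[2]
def tri(c1,p1,c2,p2):
    o1,d1=ray(c1,*p1);o2,d2=ray(c2,*p2)
    A=np.stack([d1,-d2],1);s=np.linalg.lstsq(A,o2-o1,rcond=None)[0]
    a=o1+s[0]*d1;b=o2+s[1]*d2; return (a+b)/2,np.linalg.norm(a-b)
def proj(ci,X):
    c=np.array(ci['R'])@np.asarray(X)+np.array(ci['t']);x,y=c[0]/c[2],c[1]/c[2];s=1+ci['k1']*(x*x+y*y)
    return ci['cx']+ci['fx']*x*s, ci['cy']+ci['fy']*y*s
E
python3 - <<'E'
from h import *
for n in ('top','side','wrist'):
    im,ci=snap(n,n+'0.png')
    R=np.array(ci['R']);print(n,-R.T@np.array(ci['t']),R[2],ci['fx'],ci['k1'])
s=manip.sense();print(s['tcp_pos'],s['tool_rot'],s['force'],s['finger_gap'],s['t'])
E
```

```text
pics
top [ 0.34311007 -0.02664625  1.61897397] [ 0.09915644  0.01328018 -0.99498323] 574.8615446074868 -0.1663335192768388
side [-0.22363987 -0.92831073  1.06217554] [ 0.47867028  0.60573492 -0.63557845] 570.5043369544753 -0.0204578674316318
wrist [0.16214576 0.60929033 0.37250174] [ 0.29343135 -0.12223274 -0.94813354] 402.3344427025781 0.005144848498091314
[0.23674021 0.57814653 0.40392672] [ 8.30387791e-01  5.57185201e-01 -8.07063530e-04  3.42063974e-04] [-0.14025108  0.54952828 -0.18525095] 1.0024113167684459 0.15
```

View pics/top0.png

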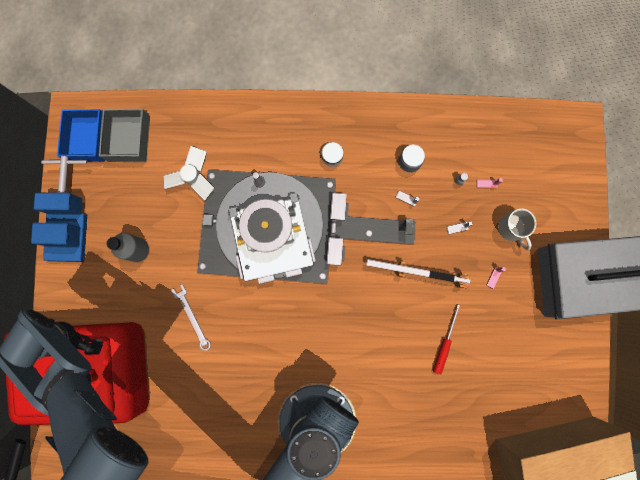

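View pics/side0.png

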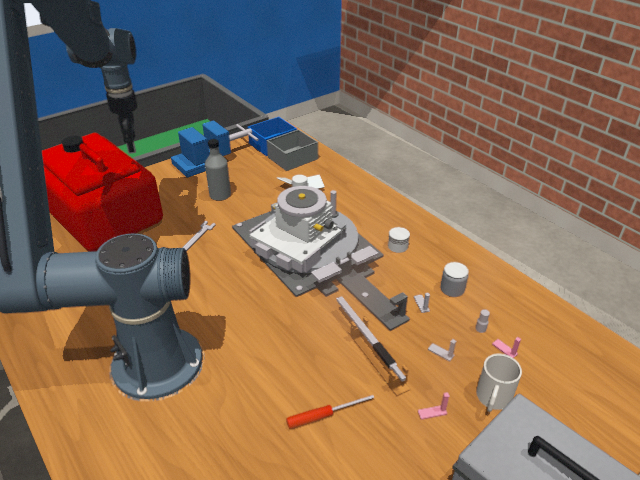

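Top view, grey shims are at (408,198) and (460,227). Pink look-alikes are at (488,183) and (496,275), and the socket is at (461,178). The bar in its rest runs from (367,262) to (465,281), stand arm to the right, and the handle is at (259,178). I'll take a close crop to check these choices.

```bash
python3 - <<'E'
from h import *
im,ci=load('top0.png')
a=im[160:300,190:430];b=im[165:300,350:510]
a=cv2.resize(a,None,fx=3.3,fy=3.3,interpolation=cv2.INTER_CUBIC);cv2.imwrite('pics/c1.png',a[:,:,::-1])
b=cv2.resize(b,None,fx=4.4,fy=4.4,interpolation=cv2.INTER_CUBIC);cv2.imwrite('pics/c2.png',b[:,:,::-1])
E
```

```text
(no output)
```

View pics/c1.png

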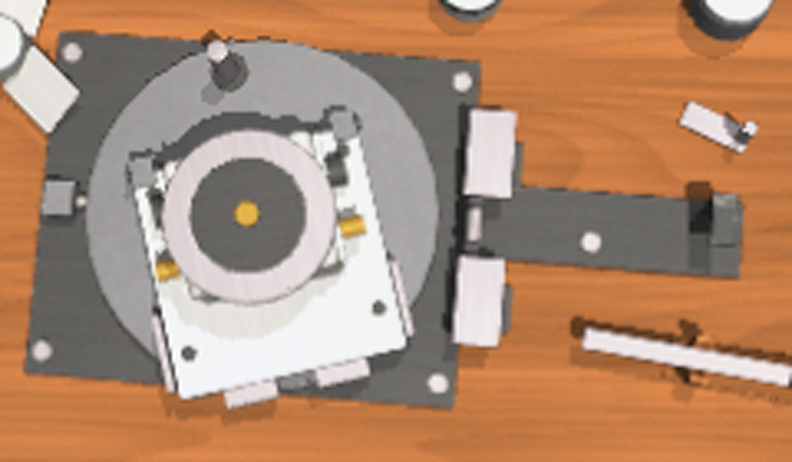

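View pics/c2.png

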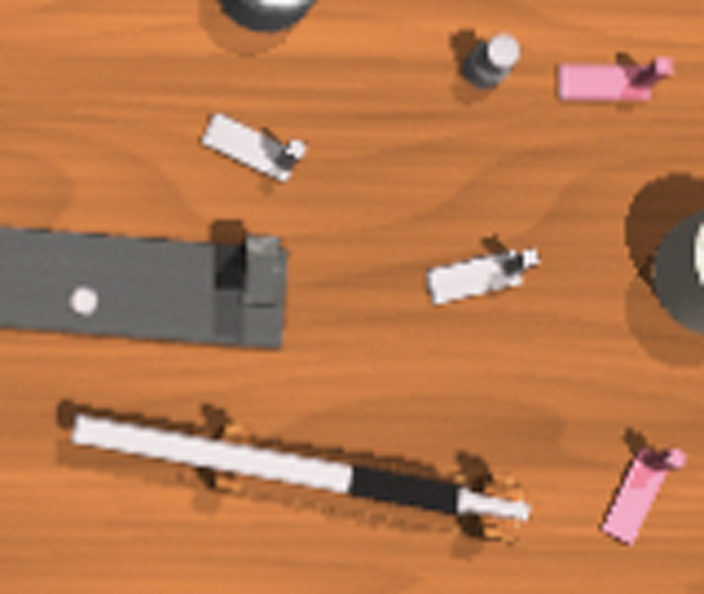

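Crop 2 shows two grey shims (toes at left, posts at right ends), so two shims are present and the pinks stay alone. The bar's tip is at the left and its tail at the right.

```bash
python3 - <<'E'
from h import *
im,ci=load('top0.png')
A=lambda x,y,z:onz(ci,190+(x)/3.3,160+(y)/3.3,z)
B=lambda x,y,z:onz(ci,350+(x)/4.4,165+(y)/4.4,z)
c=[A(60,32,.01),A(480,62,.01),A(452,408,.01),A(25,372,.01)]
c=np.array(c);print(c.round(4)); print([np.linalg.norm(c[i]-c[i-1]).round(4) for i in range(4)])
ys=(c[0]+c[3]-c[1]-c[2])[:2];xs=(c[0]+c[1]-c[2]-c[3])[:2]
print('yaw from y',np.degrees(np.arctan2(-ys[0],ys[1])),'x',np.degrees(np.arctan2(xs[1],xs[0])))
m=c.mean(0)[:2];yh=ys/np.linalg.norm(ys);print('plate centre',m,'stand origin',m-0.19*yh,'axis',m-0.01*yh)
t=A(246,214,.18);h=A(216,48,.12);print('flywheel',t,'handle',h)
print('ledges/ctr',A(491,153,.0635),A(479,301,.0635),'rod',A(474,222,.065),'bolt arm',A(591,242,.01),'keeper', B(264,240,.077),B(264,302,.077))
print('bar tip',B(75,428,.05),'tail',B(528,512,.05),'grip',B(352,480,.053),B(460,499,.053))
for n,p in dict(A=[(217,115),(203,143),(287,180),(296,150)],B=[(428,270),(435,303),(520,283),(531,258)]).items():
    print(n,[B(*q,.006 if i<3 else .06).round(4) for i,q in enumerate(p)])
si,cs=load('side0.png')
for nm,z,(u,v) in [('handleTop',.12,(334,193)),('postA',.06,(428,294)),('postB',.06,(453,342))]: print(nm,onz(cs,u,v,z))
E
```

```text
[[ 0.7054  0.3289  0.01  ]
 [ 0.6859 -0.0382  0.01  ]
 [ 0.3874 -0.0214  0.01  ]
 [ 0.4081  0.3451  0.01  ]]
[np.float64(0.2977), np.float64(0.3676), np.float64(0.299), np.float64(0.3671)]
yaw from y -3.1338056374817778 x -3.1810249014604395
plate centre [0.54667399 0.15359327] stand origin [ 0.53628708 -0.0361226 ] axis [0.54612731 0.14360823]
flywheel [0.5270349  0.13964003 0.18      ] handle [0.66943089 0.17607496 0.12      ]
ledges/ctr [ 0.5977608 -0.0486931  0.0635   ] [ 0.47436003 -0.04158118  0.0635    ] rod [ 0.5395417  -0.03592347  0.065     ] bolt arm [ 0.53173974 -0.13655538  0.01      ] keeper [ 0.56430493 -0.24258471  0.077     ] [ 0.52581494 -0.24292564  0.077     ]
bar tip [ 0.44727425 -0.12962766  0.05      ] tail [ 0.40114733 -0.41470043  0.05      ] grip [ 0.4187016 -0.3026233  0.053    ] [ 0.40829313 -0.37076416  0.053     ]
A [array([ 0.6556, -0.2213,  0.006 ]), array([ 0.6369, -0.2124,  0.006 ]), array([ 0.6141, -0.2672,  0.006 ]), array([ 0.6242, -0.2647,  0.06  ])]
B [array([ 0.5577, -0.3595,  0.006 ]), array([ 0.5364, -0.3642,  0.006 ]), array([ 0.5508, -0.42  ,  0.006 ]), array([ 0.5599, -0.4139,  0.06  ])]
handleTop [0.66611762 0.16862082 0.12      ]
postA [ 0.62816354 -0.26515205  0.06      ]
postB [ 0.55859704 -0.41400032  0.06      ]
```

```bash
python3 -m jog '[[[31,-29,0,-10.3],[31,-29,0,-10.3],[31,-29,0,-10.3],[31,-29,0,-10.3],[31,-29,0,-10.3],[31,-29,0,-10.3],[31,-29,0,-10.3],[31,-29,0,-10.3]]]' 100; python3 -m jog '[[[31,-29,0,-10.3],[31,-29,0,-10.3],[31,-29,0,-10.3],[31,-29,0,-10.3],[31,-29,0,-10.3],[28,-28,0,-10.3],[0,0,0,0],[0,0,0,0]]]'
cat > st.py <<'E'
from h import *
s=manip.sense();q=s['tool_rot']
from scipy.spatial.transform import Rotation as Ro
M=Ro.from_quat(q).as_matrix()
print('t',round(s['t'],2),'tcp',np.round(np.array(s['tcp_pos'])*1000,1),'th',round(np.degrees(np.arctan2(M[1,0],M[0,0])),1),'tilt',np.round(M[:2,2],3),'F',np.round(s['force'],1),'T',np.round(s['ft_torque'],2),'gap',round(s['finger_gap'],3),'q',np.round(s['q'],2))
E
python3 st.py
```

```text
t: 1.15
tcp_pos: [0.4857, 0.3452, 0.4044]
tool_rot: [0.991, -0.131, -0.0, 0.0]
force: [0.3, 0.9, -0.7]
finger_gap: 0.998
t: 2.15
tcp_pos: [0.6674, 0.1735, 0.4041]
tool_rot: [0.786, -0.619, -0.001, 0.0]
force: [0.1, 0.8, -0.9]
finger_gap: 0.999
t 2.15 tcp [667.4 173.5 404.1] th -76.4 tilt [-0.002  0.   ] F [ 0.1  0.8 -0.9] T [ 0.05 -0.01 -0.04] gap 0.999 q [0.09 0.62 1.26 0.   1.27 1.43]
```

```bash
python3 -m jog '[[[0,0,-40,0],[0,0,-40,0],[0,0,-40,0],[0,0,-30,0],[0,0,0,0],[0,0,0,0],[0,0,0,0],[0,0,0,0]]]' 100 && python3 -m jog '[[[0,0,0,0],[0,0,0,0],[0,0,0,0],[0,0,0,0],[0,0,0,0],[0,0,0,0],[0,0,0,0],[0,0,0,0]]]' 0 30; python3 st.py
python3 - <<'E'
import numpy as np
c=np.array([546,143.6]);a=np.radians(np.linspace(13.2,86.85,9));p=c+125*np.c_[np.cos(a),np.sin(a)];print(p.round(1));print(np.diff(p,axis=0).round(1))
E
```

```text
t: 3.15
tcp_pos: [0.6683, 0.1735, 0.2564]
tool_rot: [0.785, -0.619, 0.001, -0.001]
force: [0.9, -0.5, 0.3]
finger_gap: 1.002
t: 4.15
tcp_pos: [0.6679, 0.1736, 0.2551]
tool_rot: [0.785, -0.619, -0.0, -0.0]
force: [-1.4, 3.2, 5.6]
finger_gap: 0.204
t 4.15 tcp [667.9 173.6 255.1] th -76.5 tilt [0.    0.001] F [-1.4  3.2  5.6] T [ 0.55  0.24 -0.2 ] gap 0.204 q [0.09 0.79 1.37 0.   0.99 1.43]
[[667.7 172.1]
 [661.6 191.2]
 [652.5 209.1]
 [640.6 225.3]
 [626.3 239.4]
 [609.9 251. ]
 [591.9 259.9]
 [572.7 265.7]
 [552.9 268.4]]
[[ -6.1  19.1]
 [ -9.1  17.9]
 [-11.9  16.2]
 [-14.3  14.1]
 [-16.4  11.6]
 [-18.    8.8]
 [-19.2   5.9]
 [-19.9   2.7]]
```

```bash
python3 -m jog '[[[-6,19,0,9.2],[-9,18,0,9.2],[-12,16,0,9.2],[-14,14,0,9.2],[-16.5,11.5,0,9.2],[-18,9,0,9.2],[-10,3,0,4.6],[-10,2.5,0,4.6]]]' && python3 -m jog '[[[-10,1.5,0,4.6],[-10,1,0,4.6],[0,0,0,0],[0,0,0,0],[0,0,0,0],[0,0,0,0],[0,0,0,0],[0,0,0,0]]]'; python3 st.py
```

```text
t: 5.15
tcp_pos: [0.5741, 0.2665, 0.255]
tool_rot: [0.995, -0.103, 0.004, -0.0]
force: [4.5, 1.9, 0.0]
finger_gap: 0.203
t: 6.15
tcp_pos: [0.5537, 0.2691, 0.255]
tool_rot: [1.0, -0.024, 0.002, -0.0]
force: [4.5, 3.6, 0.4]
finger_gap: 0.204
t 6.15 tcp [553.7 269.1 255. ] th -2.8 tilt [0.005 0.001] F [4.5 3.6 0.4] T [ 0.4  -0.49  0.18] gap 0.204 q [ 0.27  0.71  1.57 -0.    0.85  0.32]
```

```bash
python3 -m jog '[[[0,0,0,0],[0,0,0,0],[0,0,0,0],[0,0,40,0],[0,0,40,0],[0,0,40,0],[0,0,30,0],[0,0,0,0]]]' 100 && python3 -m jog '[[[-14,-60,0,-1],[-14,-60,0,-1],[-14,-60,0,-1],[-14,-60,0,-1],[-14,-60,0,-1],[-14,-60,0,-1],[-14,-60,0,0],[-14,-60,0,0]]]' && python3 -m jog '[[[-14,-60,0,0],[-14,-60,0,0],[0,0,-30,0],[0,0,-30,0],[0,0,0,0],[0,0,0,0],[0,0,0,0],[0,0,0,0]]]'; python3 st.py
python3 - <<'E'
from h import *
w,_=snap('wrist','w1.png');t,_=snap('top','top1.png')
b=cv2.resize(t[150:300,190:430],None,fx=2.5,fy=2.5,interpolation=cv2.INTER_CUBIC)
c=np.zeros((375,800,3),np.uint8);c[:,:600]=b
out=np.vstack([cv2.resize(w,(500,375)),]);out=np.hstack([cv2.resize(w,(400,300)),cv2.resize(b,(400,250)).copy() if 0 else cv2.copyMakeBorder(cv2.resize(b,(400,250)),0,50,0,0,cv2.BORDER_CONSTANT)])
cv2.imwrite('pics/m1.png',out[:,:,::-1])
E
```

```text
t: 7.15
tcp_pos: [0.5528, 0.2689, 0.4074]
tool_rot: [1.0, -0.025, 0.003, -0.001]
force: [-0.5, 1.0, -0.9]
finger_gap: 0.997
t: 8.15
tcp_pos: [0.4391, -0.2127, 0.4032]
tool_rot: [0.997, -0.078, -0.001, -0.001]
force: [0.6, -0.6, -0.5]
finger_gap: 0.997
t: 9.15
tcp_pos: [0.4127, -0.3311, 0.3457]
tool_rot: [0.997, -0.077, 0.001, 0.001]
force: [0.7, 0.5, 0.1]
finger_gap: 0.997
t 9.15 tcp [ 412.7 -331.1  345.7] th -8.8 tilt [ 0.001 -0.002] F [0.7 0.5 0.1] T [-0.    0.02 -0.07] gap 0.997 q [-0.89  0.48  1.73 -0.    0.92 -0.73]
```

View pics/m1.png

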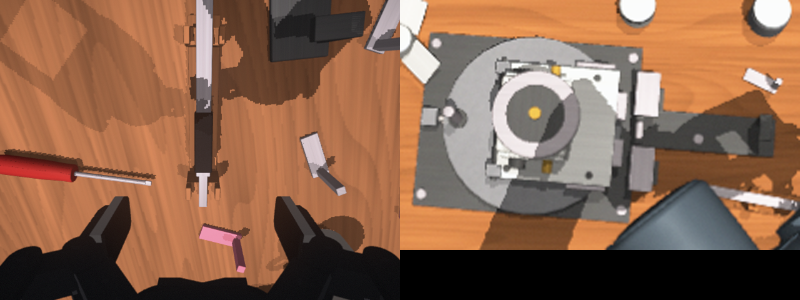

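Right crop: the flange faces the fulcrum squarely. Left (wrist): the bar is centred at column ~203, grip rows 112-172, tail at (203,205), and shim B at right.

```bash
python3 - <<'E'
from h import *
im,ci=load('w1.png')
P=lambda u,v,z:onz(ci,u*1.6,v*1.6,z)
tail,g1,g2=P(203,206,.05),P(204,112,.053),P(202.5,172,.053)
print(tail,g1,g2,np.linalg.norm(g1-g2))
hsv=cv2.cvtColor(im,cv2.COLOR_RGB2HSV)
m=((hsv[...,1]<60)&(hsv[...,2]>120)).astype(np.uint8);m[330:]=0
for v in (20,60,100,140,170,300,320):
    u=np.where(m[v,270:380])[0]+270
    if len(u): print(v,u.min(),u.max(),onz(ci,(u.min()+u.max())/2,v,.05)[:2].round(4))
o,_=ray(ci,0,0);print(o)
s=manip.sense();print('grasp px z=.047',proj(ci,np.array([*s['tcp_pos'][:2],.047])))
E
```

```text
[ 0.4029421  -0.41156239  0.05      ] [ 0.42133155 -0.29859063  0.053     ] [ 0.4093441  -0.36604177  0.053     ] 0.06850807098832973
20 314 333 [ 0.4337 -0.2061]
60 314 339 [ 0.4322 -0.2276]
100 314 338 [ 0.4285 -0.2501]
140 330 330 [ 0.4274 -0.2745]
170 328 332 [ 0.4245 -0.2935]
300 318 331 [ 0.4065 -0.387 ]
320 318 330 [ 0.4036 -0.4034]
[ 0.4265463  -0.25004514  0.31423933]
grasp px z=.047 (np.float64(320.849108701466), np.float64(225.41356286724286))
```

```bash
python3 -m jog '[[[1,-11,-35,-0.5],[0,0,-35,0],[0,0,-35,0],[0,0,-30,0],[0,0,-10,0],[0,0,0,0],[0,0,0,0],[0,0,0,0]]]' 100 && python3 -m jog '[[[0,0,0,0],[0,0,0,0],[0,0,0,0],[0,0,0,0],[0,0,0,0],[0,0,0,0],[0,0,0,0],[0,0,0,0]]]' 0 20 && python3 -m jog '[[[0,0,10,0],[0,0,10,0],[0,0,10,0],[0,0,10,0],[0,0,10,0],[0,0,10,0],[0,0,10,0],[0,0,10,0]]]'; python3 st.py
python3 - <<'E'
from h import *
w,_=snap('wrist','w2.png');t,_=snap('side','s2.png')
cv2.imwrite('pics/m2.png',np.hstack([cv2.resize(w,(400,300)),cv2.resize(t[200:440,240:500],(325,300))])[:,:,::-1])
E
```

```text
t: 10.25
tcp_pos: [0.4137, -0.3425, 0.2009]
tool_rot: [0.997, -0.082, 0.001, 0.001]
force: [-0.3, -0.7, 0.1]
finger_gap: 1.001
t: 11.25
tcp_pos: [0.4133, -0.3421, 0.1998]
tool_rot: [0.997, -0.082, -0.0, -0.0]
force: [-1.0, 0.8, 2.8]
finger_gap: 0.228
t: 12.25
tcp_pos: [0.4133, -0.3421, 0.2804]
tool_rot: [0.997, -0.082, -0.0, -0.0]
force: [-0.6, 0.1, -4.2]
finger_gap: 0.231
t 12.25 tcp [ 413.3 -342.1  280.4] th -9.4 tilt [-0.  0.] F [-0.6  0.1 -4.2] T [-0.22  0.01 -0.02] gap 0.231 q [-0.9   0.59  1.76 -0.    0.78 -0.74]
```

View pics/m2.png

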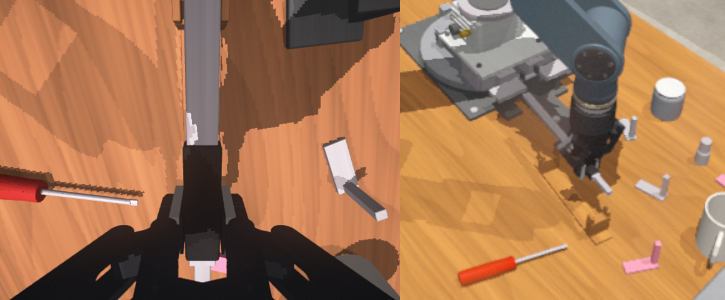

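```bash
python3 - <<'E'
from h import *
im,ci=load('w2.png')
g=cv2.GaussianBlur(cv2.cvtColor(im,cv2.COLOR_RGB2HSV)[...,1],(5,5),0).astype(int)
P=[]
for v in range(4,172,14):
    c=330;row=g[v]<75
    l=c
    while row[l]:l-=1
    r=c
    while row[r]:r+=1
    o,a=ray(ci,l,v);_,b=ray(ci,r,v);R=np.array(ci['R'])[2]
    a=a/(R@a);b=b/(R@b);d=.016/np.linalg.norm(a-b);p=o+d*(a+b)/2;P.append(p);print(v,l,r,p.round(4))
E
```

```text
4 293 354 [ 0.4318 -0.2373  0.1294]
18 293 353 [ 0.4312 -0.2404  0.1286]
32 294 353 [ 0.4308 -0.2436  0.1278]
46 294 353 [ 0.4302 -0.2471  0.129 ]
60 294 352 [ 0.4295 -0.2505  0.1282]
74 295 352 [ 0.4291 -0.254   0.1274]
88 295 352 [ 0.4285 -0.2577  0.1286]
102 295 351 [ 0.4277 -0.2613  0.1278]
116 296 351 [ 0.4272 -0.2652  0.1269]
130 296 351 [ 0.4266 -0.269   0.1282]
144 296 351 [ 0.426  -0.2728  0.1295]
158 296 350 [ 0.4252 -0.2768  0.1286]
```

```bash
python3 - <<'E'
from h import *
im,ci=load('top0.png')
for n,u,v,z in [('bottle base',133,248,.0),('bottle top',115,243,.2),('bottle r',148,246,.05),('blade lo',212,199,.01),('blade hi',197,147,.01),('blade l',164,185,.01),('hub',188,174,.03)]:print(n,onz(ci,u,v,z).round(3))
E
```

```text
bottle base [0.474 0.542 0.   ]
bottle top [0.47 0.52 0.2 ]
bottle r [0.477 0.481 0.05 ]
blade lo [0.62  0.313 0.01 ]
blade hi [0.772 0.366 0.01 ]
blade l [0.658 0.457 0.01 ]
hub [0.688 0.382 0.03 ]
```

```bash
python3 -m jog '[[[0,0,40,0],[0,0,40,0],[0,0,40,0],[12,56,0,0.5],[12,56,0,0.5],[12,56,0,0.5],[12,56,0,0.5],[12,56,0,0.5]]]' && python3 -m jog '[[[12,56,0,0.5],[12,56,0,0.5],[12,56,0,0.5],[12,56,0,0.5],[12,56,0,0],[12,56,0,0],[13,54,0,0],[0,0,0,0]]]' && python3 -m jog '[[[0,0,-40,0],[0,0,-40,0],[0,0,-30,0],[0,0,-8,0],[0,0,-8,0],[0,0,-7,0],[0,0,0,0],[0,0,0,0]]]'; python3 st.py
python3 - <<'E'
from h import *
w,_=snap('wrist','w3.png');t,_=snap('side','s3.png')
cv2.imwrite('pics/m3.png',np.hstack([cv2.resize(w,(400,300)),cv2.resize(t[120:330,200:480],(400,300))])[:,:,::-1])
E
```

```text
t: 13.35
tcp_pos: [0.4732, -0.0603, 0.3995]
tool_rot: [0.998, -0.06, -0.0, -0.0]
force: [0.8, -0.1, -4.2]
finger_gap: 0.229
t: 14.35
tcp_pos: [0.5581, 0.3316, 0.3986]
tool_rot: [0.999, -0.04, -0.0, -0.0]
force: [-0.7, -1.1, -3.6]
finger_gap: 0.23
t: 15.35
tcp_pos: [0.5586, 0.328, 0.2675]
tool_rot: [0.999, -0.043, 0.001, -0.0]
force: [0.8, -0.5, -3.6]
finger_gap: 0.228
t 15.35 tcp [558.6 328.  267.5] th -4.9 tilt [0.001 0.001] F [ 0.8 -0.5 -3.6] T [-0.21 -0.03  0.07] gap 0.228 q [0.36 0.72 1.48 0.   0.94 0.44]
```

View pics/m3.png

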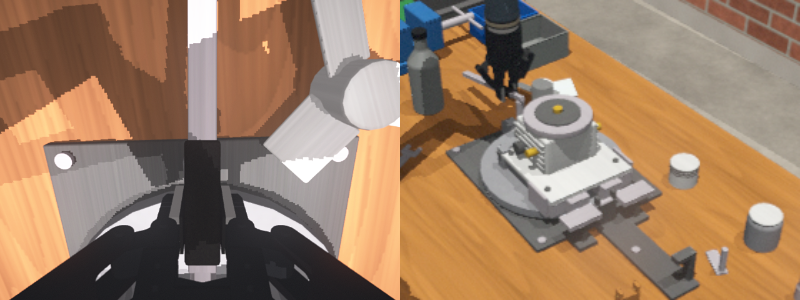

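```bash
cat > tilt.py <<'E'
import sys
from h import *
def tilt(f,rows):
    im,ci=load(f)
    g=cv2.GaussianBlur(cv2.cvtColor(im,cv2.COLOR_RGB2GRAY),(3,3),0).astype(int)
    e=np.abs(cv2.Sobel(g.astype(np.float32),cv2.CV_32F,1,0))
    P=[]
    for v in rows:
        l=270+np.argmax(e[v,270:316]);r=335+np.argmax(e[v,335:375])
        o,a=ray(ci,l,v);_,b=ray(ci,r,v);R=np.array(ci['R'])[2]
        a=a/(R@a);b=b/(R@b);d=.016/np.linalg.norm(a-b);P.append(o+d*(a+b)/2);print(v,l,r,P[-1].round(4))
    P=np.array(P);s=np.hypot(P[:,0]-P[0,0],P[:,1]-P[0,1]);k=np.polyfit(s,P[:,2],1);print('slope deg (pos=tip down)',-np.degrees(np.arctan(-k[0]))*-1, P[:,2].mean())
if __name__=='__main__': tilt(sys.argv[1],range(int(sys.argv[2]),int(sys.argv[3]),14))
E
python3 tilt.py w3.png 4 200
```

```text
4 300 349 [0.5698 0.4397 0.0873]
18 300 349 [0.5695 0.4354 0.0888]
32 300 349 [0.5691 0.4311 0.0902]
46 300 349 [0.5687 0.4268 0.0917]
60 300 346 [0.5679 0.4233 0.0839]
74 300 345 [0.5674 0.419  0.0821]
88 300 345 [0.567  0.4143 0.0837]
102 301 345 [0.5668 0.4095 0.0819]
116 301 345 [0.5664 0.4047 0.0835]
130 301 345 [0.566  0.3999 0.0851]
144 301 345 [0.5656 0.3951 0.0868]
158 301 345 [0.5652 0.3903 0.0884]
172 301 346 [0.565  0.386  0.0933]
186 301 346 [0.5646 0.3813 0.0948]
slope deg (pos=tip down) -3.207159203448933 0.08723521505723987
```

```bash
python3 - <<'E'
from h import *
im,ci=load('s3.png')
th=np.radians(-4.9);d=np.array([-np.sin(th),np.cos(th),0]);n=np.array([np.cos(th),np.sin(th),0])
g=np.array([.5586,.328,0])
def pl(u,v):
    o,r=ray(ci,u,v);s=n@(g-o)/(n@r);p=o+s*r;return (p-g)@d*1000,p[2]*1000
for a in (0,10,15,20,25):
    t=np.radians(a);X=g+d*.22*np.cos(t);X[2]=.1125-.22*np.sin(t);print(a,proj(ci,X))
cv2.imwrite('pics/s3c.png',cv2.resize(im[140:210,215:300],None,fx=7,fy=7,interpolation=cv2.INTER_CUBIC)[:,:,::-1])
E
```

```text
0 (np.float64(241.66352841430427), np.float64(152.86631437884472))
10 (np.float64(243.07847317520947), np.float64(163.35878924601926))
15 (np.float64(244.09753566306347), np.float64(168.75075654987165))
20 (np.float64(245.31309766886238), np.float64(174.19806608439313))
25 (np.float64(246.71614623062476), np.float64(179.67024671950955))
```

View pics/s3c.png

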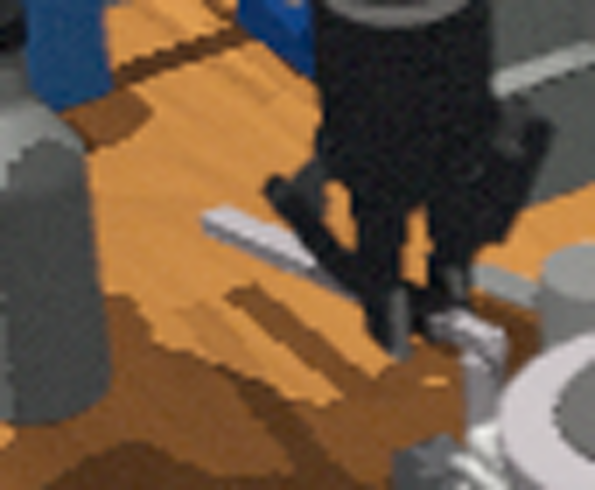

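The bar tip is at side px (244,171), about 17° tip-down, with the tail on the handle post. I'll press slightly more, then lift and measure.

```bash
python3 -m jog '[[[0,0,-2,0],[0,0,-2,0],[0,0,0,0],[0,0,20,0],[0,0,20,0],[0,0,20,0],[0,0,0,0],[0,0,0,0]]]'; python3 st.py
python3 - <<'E'
from h import *
im,ci=snap('side','s4.png');s=manip.sense()
th=np.radians(-4.9);d=np.array([-np.sin(th),np.cos(th),0]);g=np.array(s['tcp_pos']);g[2]=0;zc=s['tcp_pos'][2]-.155
for a in (14,16,18,20,22,24,26):
    t=np.radians(a);X=g+d*.22*np.cos(t);X[2]=zc-.22*np.sin(t);print(a,np.round(proj(ci,X),1))
c=proj(ci,X);u,v=int(c[0]),int(c[1]);print(u-40,v-40)
cv2.imwrite('pics/s4c.png',cv2.resize(im[v-40:v+30,u-40:u+60],None,fx=7,fy=7,interpolation=cv2.INTER_CUBIC)[:,:,::-1])
E
```

```text
t: 16.45
tcp_pos: [0.5579, 0.3277, 0.3218]
tool_rot: [0.999, -0.043, -0.001, 0.0]
force: [0.1, 0.0, -4.4]
finger_gap: 0.226
t 16.45 tcp [557.9 327.7 321.8] th -4.9 tilt [-0.002 -0.001] F [ 0.1  0.  -4.4] T [-0.2   0.03  0.05] gap 0.226 q [0.36 0.65 1.45 0.   1.04 0.44]
14 [242.4 153.6]
16 [242.8 155.9]
18 [243.3 158.1]
20 [243.9 160.3]
22 [244.4 162.6]
24 [245.  164.8]
26 [245.6 167.1]
205 127
```

View pics/s4c.png

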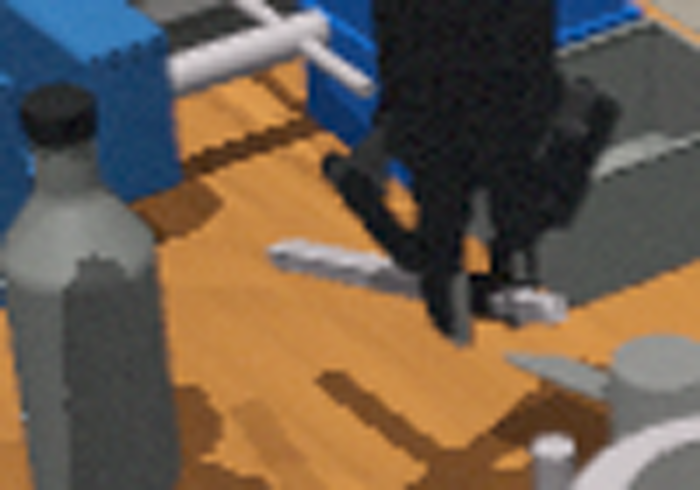

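Tip at about (243.6,163) in the side view means about 22° tip-down, which is what I want. Now I'll take it over the engine to the fulcrum.

```bash
python3 -m jog '[[[0,0,40,0],[0,0,40,0],[0,0,40,0],[0,0,10,0],[-4,-40,0,-0.5],[-4,-48,0,-0.5],[-4,-48,0,0],[-4,-48,0,0]]]' && python3 -m jog '[[[-4,-48,0,0],[-4,-48,0,0],[-4,-48,0,0],[-4,-48,0,0],[-4,-48,0,0],[-4,-48,0,0],[-3,-48,0,0],[0,-48,0,0]]]' && python3 -m jog '[[[0,0,-20,0],[0,0,-20,0],[0,0,-20,0],[0,0,-20,0],[0,0,-20,0],[0,0,-15,0],[0,0,0,0],[0,0,0,0]]]'; python3 st.py
python3 - <<'E'
from h import *
w,ci=snap('wrist','w5.png');t,_=snap('side','s5.png')
cv2.imwrite('pics/m5.png',np.hstack([cv2.resize(w,(560,420)),cv2.resize(t[210:310,290:440],(240,160)) if 0 else cv2.copyMakeBorder(cv2.resize(t[200:350,290:400],(240,327)),0,93,0,0,cv2.BORDER_CONSTANT)])[:,:,::-1])
E
```

```text
t: 17.5
tcp_pos: [0.5416, 0.1424, 0.4503]
tool_rot: [0.999, -0.051, -0.002, 0.0]
force: [1.0, 0.4, -4.1]
finger_gap: 0.229
t: 18.5
tcp_pos: [0.5146, -0.2415, 0.4504]
tool_rot: [0.999, -0.051, -0.002, -0.001]
force: [0.9, -1.1, -4.5]
finger_gap: 0.227
t: 19.5
tcp_pos: [0.5156, -0.2403, 0.3379]
tool_rot: [0.999, -0.051, 0.0, 0.0]
force: [-0.3, 0.2, -3.3]
finger_gap: 0.231
t 19.5 tcp [ 515.6 -240.3  337.9] th -5.9 tilt [ 0.001 -0.   ] F [-0.3  0.2 -3.3] T [-0.16  0.01  0.02] gap 0.231 q [-0.63  0.54  1.64  0.    0.96 -0.53]
```

View pics/m5.png

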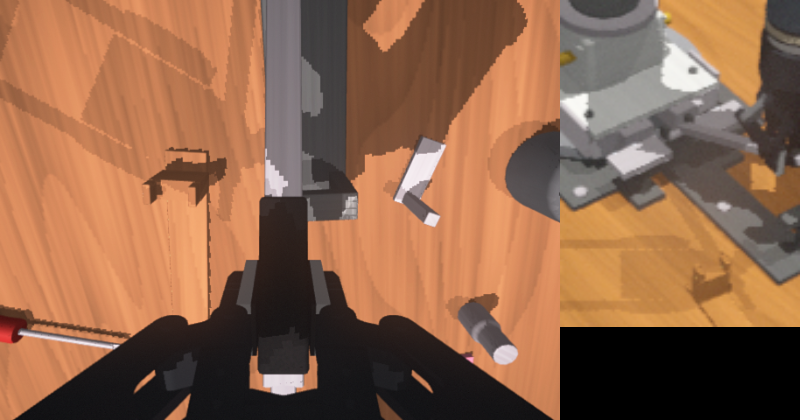

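```bash
cat > sf.py <<'E'
from h import *
O=np.array([.5366,-.0358]);a=np.radians(-3.15);xh=np.array([np.cos(a),np.sin(a)]);yh=np.array([-np.sin(a),np.cos(a)])
def W(x,y,z): return np.r_[O+xh*x/1000+yh*y/1000,z/1000]
def S(p): d=np.array(p[:2])-O;return np.r_[d@xh,d@yh]*1000
E
python3 - <<'E'
from sf import *
_,ci=load('w5.png');f=.875
for p in [(0,-195,77),(0,-215,77),(42,-195,77),(42,-215,77),(45,-230,10)]: print(p,np.round(np.array(proj(ci,W(*p)))*f,1))
_,cs=load('s5.png');s=manip.sense();g=np.array(s['tcp_pos']);print('grasp stand',S(g))
th=np.radians(-5.9);d=np.array([-np.sin(th),np.cos(th),0]);zc=g[2]-.155
for A in (16,18,20,22,24):
    t=np.radians(A);X=g+d*.22*np.cos(t);X[2]=zc-.22*np.sin(t);print(A,np.round(proj(cs,X),1),S(X),X[2])
E
```

```text
(0, -195, 77) [294.5 198.8]
(0, -215, 77) [295.6 226. ]
(42, -195, 77) [356.2 196. ]
(42, -215, 77) [355.6 223.4]
(45, -230, 10) [344.  211.6]
grasp stand [  -9.63233424 -205.40078906]
16 [342.5 242. ] [0.51396394 5.83324361] 0.12284643230407474
18 [342.9 244.6] [0.40624635 3.59068962] 0.11550291182132613
20 [343.4 247.3] [0.28629829 1.09351171] 0.10824221905216744
22 [343.8 249.9] [ 0.15426591 -1.6552477 ] 0.1010732000323139
24 [344.4 252.6] [ 0.01031006 -4.65223967] 0.0940045891071385
```

```bash
python3 - <<'E'
from h import *
im,_=load('s5.png')
cv2.imwrite('pics/s5c.png',cv2.resize(im[225:285,315:395],None,fx=9,fy=9,interpolation=cv2.INTER_NEAREST)[:,:,::-1])
E
```

```text
(no output)
```

View pics/s5c.png

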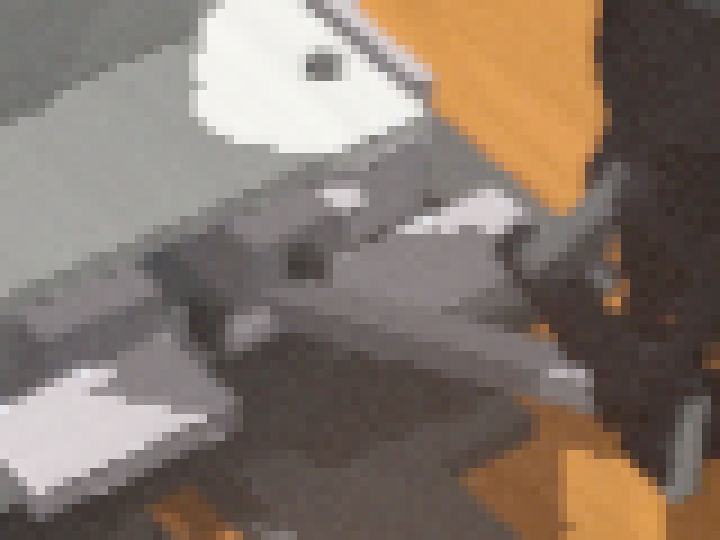

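```bash
python3 - <<'E'
from sf import *
_,cs=load('s5.png');g=np.array([.5156,-.2403,.3379])
th=np.radians(-5.9);d=np.array([-np.sin(th),np.cos(th),0]);n=np.array([np.cos(th),np.sin(th),0])
g[2]-=.155
for u,v in [(351.7,261.4),(380.6,268.3)]:
    o,r=ray(cs,u,v);s=n@(g-o)/(n@r);p=o+s*r-g;print('along',p@d*1000,'dz',p[2]*1000,'ang',np.degrees(np.arctan2(-p[2],p@d)))
for nm,p in [('cheek L top',(-18.5,0,80)),('cheek R',(18.5,0,80)),('rod',(0,0,65))]: print(nm,(np.array(proj(cs,W(*p)))-[315,225])*9)
E
```

```text
along 165.57427029910568 dz -93.83356100340137 ang 29.540914656025574
along 44.85140175368815 dz -27.418222086314753 ang 31.437965680292216
cheek L top [203.3766149  298.67974489]
cheek R [303.98005704 253.97322808]
rod [252.56336395 314.56025978]
```

```bash
python3 -m jog '[[[1.3,12.5,0,0],[1.3,12.5,0,0],[0,0,-8,0],[0,0,-6,0],[0,0,0,0],[0,0,0,0],[0,0,0,0],[0,0,0,0]]]';python3 -m jog '[[[0,0,-4,0],[0,0,-4,0],[0,0,-4,0],[0,0,-4,0],[0,0,-4,0],[0,0,-3,0],[0,0,0,0],[0,0,0,0]]]'; python3 st.py
```

```text
t: 20.6
tcp_pos: [0.518, -0.2153, 0.3238]
tool_rot: [0.999, -0.051, 0.0, 0.0]
force: [-0.5, -0.7, -3.8]
finger_gap: 0.227
t: 21.6
tcp_pos: [0.5179, -0.215, 0.3006]
tool_rot: [0.999, -0.051, -0.0, -0.0]
force: [1.0, 0.8, -2.6]
finger_gap: 0.233
t 21.6 tcp [ 517.9 -215.   300.6] th -5.9 tilt [-0.     0.001] F [ 1.   0.8 -2.6] T [ 0.28 -0.07  0.01] gap 0.233 q [-0.59  0.59  1.69  0.    0.87 -0.49]
```

```bash
python3 -m jog '[[[0,0,2,0],[0.5,5,-2.1,0],[0.5,5,-2.1,0],[0.5,5,-2.1,0],[0.5,5,-2.1,0],[0.5,5,-2.1,0],[0.5,5,-2.1,0],[0,0,0,0]]]'; python3 st.py
```

```text
t: 22.6
tcp_pos: [0.5209, -0.1846, 0.2899]
tool_rot: [0.999, -0.051, -0.0, -0.0]
force: [-0.3, 0.1, -3.0]
finger_gap: 0.232
t 22.6 tcp [ 520.9 -184.6  289.9] th -5.8 tilt [-0.001  0.   ] F [-0.3  0.1 -3. ] T [-0.06  0.01  0.07] gap 0.232 q [-0.54  0.59  1.72  0.    0.83 -0.44]
```

```bash
python3 -m jog '[[[0,-0.3,-5,0],[0,-0.4,-5,0],[0,-0.5,-5,0],[0,-0.6,-5,0],[0,-0.7,-5,0],[0,-0.8,-5,0],[0,-0.9,-5,0],[0,-1,-5,0]]]'; python3 st.py;  python3 -m jog '[[[0,-1,-5,0],[0,-1,-5,0],[0,-1,-5,0],[0,-1,-5,0],[0,-1,-4,0],[0,0,-4,0],[0,0,0,0],[0,0,0,0]]]'; python3 st.py
python3 - <<'E'
from sf import *
print(S(manip.sense()['tcp_pos']))
w,ci=snap('wrist','w6.png');t,_=snap('side','s6.png')
cv2.imwrite('pics/m6.png',np.hstack([cv2.resize(w,(560,420)),cv2.copyMakeBorder(cv2.resize(t[200:350,290:400],(240,327)),0,93,0,0,cv2.BORDER_CONSTANT)])[:,:,::-1])
E
```

```text
t: 23.6
tcp_pos: [0.5213, -0.191, 0.2505]
tool_rot: [0.999, -0.051, 0.001, 0.001]
force: [-1.6, -2.2, 5.5]
finger_gap: 0.231
t 23.6 tcp [ 521.3 -191.   250.5] th -5.8 tilt [ 0.001 -0.002] F [-1.6 -2.2  5.5] T [-0.27  0.19  0.07] gap 0.231 q [-0.55  0.66  1.73 -0.    0.75 -0.45]
t: 24.6
tcp_pos: [0.5209, -0.1946, 0.222]
tool_rot: [0.999, -0.051, -0.0, -0.001]
force: [0.1, 0.2, 6.0]
finger_gap: 0.228
t 24.6 tcp [ 520.9 -194.6  222. ] th -5.9 tilt [-0.     0.002] F [0.1 0.2 6. ] T [0.27 0.04 0.09] gap 0.228 q [-0.56  0.71  1.74  0.    0.69 -0.46]
[  -6.92883618 -159.38343786]
```

View pics/m6.png

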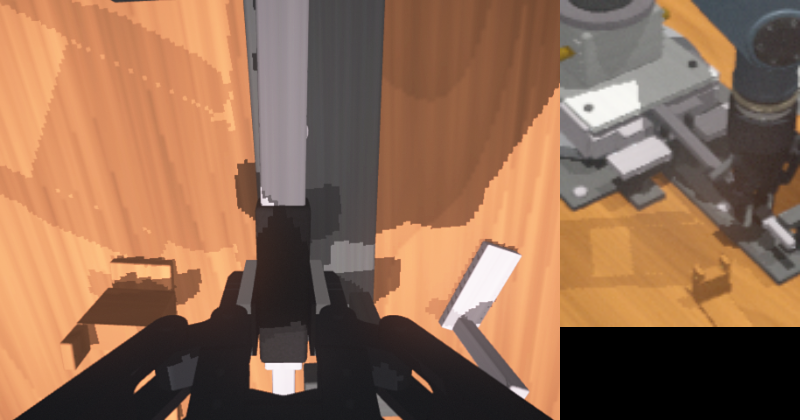

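```bash
python3 - <<'E'
from sf import *
_,ci=load('w6.png');f=.875
for p in [(0,-195,77),(0,-215,77),(42,-195,77),(42,-215,77),(42,-195,10),(30,-195,10),(45,-230,10),(-20,-230,10),(-20,-160,10),(45,-160,10)]: print(p,np.round(np.array(proj(ci,W(*p)))*f,1))
s=manip.sense()['tcp_pos']
for k in (-.01,0,.01): print(np.round(np.array(proj(ci,W(-9.5+k*1000,-229,60)))*f,1))
E
```

```text
(0, -195, 77) [301.  389.8]
(0, -215, 77) [302.5 426.4]
(42, -195, 77) [403.5 386.2]
(42, -215, 77) [400.7 423.1]
(42, -195, 10) [366.7 295.3]
(30, -195, 10) [346.3 296.1]
(45, -230, 10) [370. 344.]
(-20, -230, 10) [265.6 347.9]
(-20, -160, 10) [257.9 245.7]
(45, -160, 10) [373.8 240.7]
[261.7 417.6]
[282.1 416.9]
[302.6 416.2]
```

```bash
python3 -m jog '[[[0,0,-3,0],[0,0,-3,0],[0,0,-3,0],[0,0,0,0],[3.5,-0.2,0,1.3],[3.5,-0.2,0,1.3],[3.5,-0.2,0,1.3],[3.5,-0.2,0,1.3]]]'; python3 st.py;  python3 -m jog '[[[0,0,0,0],[0,0,0,0],[0,0,2,0],[0,0,1,0],[0,0,1,0],[0,0,0,0],[0,0,0,0],[0,0,0,0]]]'; python3 st.py
```

```text
t: 25.7
tcp_pos: [0.5347, -0.1956, 0.2129]
tool_rot: [1.0, -0.007, -0.001, -0.001]
force: [-1.4, 0.2, 4.9]
finger_gap: 0.232
t 25.7 tcp [ 534.7 -195.6  212.9] th -0.8 tilt [-0.001  0.002] F [-1.4  0.2  4.9] T [ 0.08  0.27 -0.47] gap 0.232 q [-0.55  0.74  1.71  0.    0.7  -0.53]
t: 26.7
tcp_pos: [0.5349, -0.1959, 0.217]
tool_rot: [1.0, -0.006, -0.0, -0.0]
force: [1.6, 3.0, 2.1]
finger_gap: 0.228
t 26.7 tcp [ 534.9 -195.9  217. ] th -0.7 tilt [-0.     0.001] F [1.6 3.  2.1] T [ 0.27 -0.07 -0.28] gap 0.228 q [-0.55  0.73  1.71  0.    0.71 -0.54]
```

```bash
python3 -m jog '[[[0,0,1,0],[0,0,0,0],[0,0,0,0],[0,0,0,0],[0,0,0,0],[0,0,0,0],[0,0,0,0],[0,0,0,0]]]' 60; python3 st.py;  python3 -m jog '[[[0,0,20,0],[0,0,40,0],[0,0,40,0],[0,0,40,0],[0,0,40,0],[0,0,20,0],[0,0,0,0],[0,0,0,0]]]' 100; python3 st.py
python3 - <<'E'
from sf import *
w,ci=snap('wrist','w7.png');t,_=snap('side','s7.png')
cv2.imwrite('pics/m7.png',np.hstack([cv2.resize(w,(480,360)),cv2.resize(t[200:350,290:440],(360,360))])[:,:,::-1])
E
```

```text
t: 27.7
tcp_pos: [0.535, -0.1962, 0.2181]
tool_rot: [1.0, -0.006, 0.0, 0.0]
force: [-0.4, 0.9, 0.2]
finger_gap: 0.602
t 27.7 tcp [ 535.  -196.2  218.1] th -0.7 tilt [ 0. -0.] F [-0.4  0.9  0.2] T [-0.   -0.   -0.01] gap 0.602 q [-0.55  0.73  1.71 -0.    0.71 -0.54]
t: 28.7
tcp_pos: [0.5345, -0.1959, 0.417]
tool_rot: [1.0, -0.006, -0.001, -0.001]
force: [0.6, 0.1, 0.0]
finger_gap: 0.998
t 28.7 tcp [ 534.5 -195.9  417. ] th -0.7 tilt [-0.002  0.001] F [0.6 0.1 0. ] T [-0.03  0.03  0.02] gap 0.998 q [-0.55  0.44  1.56 -0.    1.15 -0.54]
```

View pics/m7.png

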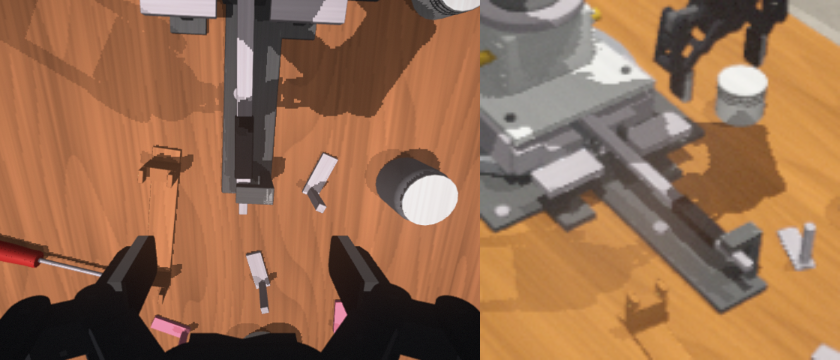

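The bar's tail is under the keeper, and the engine is up with the hand off. In the wrist view (480 wide), shim A's toe is at (325,157) and its post top near (321,208). Shim B's toe is at (255,253) and its post top near (264,310).

```bash
python3 - <<'E'
from sf import *
im,ci=load('w7.png');f=4/3
hsv=cv2.cvtColor(im,cv2.COLOR_RGB2HSV)
m=((hsv[...,1]<70)&(hsv[...,2]>70)).astype(np.uint8)
n,l,st,c=cv2.connectedComponentsWithStats(m)
for nm,box in dict(A=(395,195,455,290),B=(320,325,370,420)).items():
    x0,y0,x1,y1=box
    for i in range(1,n):
        if x0<c[i][0]<x1 and y0<c[i][1]<y1 and st[i][4]>60:
            cnt=cv2.findContours((l==i).astype(np.uint8),0,2)[0][0]
            r=cv2.boxPoints(cv2.minAreaRect(cnt)); print(nm,st[i],np.round(r,0).tolist())
for nm,pp in dict(A=[(325,157,.006),(321,208,.06)],B=[(255,253,.006),(264,310,.06)]).items():
    print(nm,[onz(ci,u*f,v*f,z).round(4) for u,v,z in pp])
x=im[185:295,390:470];y=im[320:430,305:385]
cv2.imwrite('pics/sh.png',cv2.resize(np.hstack([x,y]),None,fx=5,fy=5,interpolation=cv2.INTER_NEAREST)[:,:,::-1])
E
```

```text
A [ 403  204   48   80 1631] [[398.0, 275.0], [417.0, 200.0], [451.0, 209.0], [432.0, 284.0]]
B [ 328  335   32   83 1195] [[327.0, 339.0], [347.0, 333.0], [369.0, 413.0], [349.0, 418.0]]
A [array([ 0.6417, -0.2143,  0.006 ]), array([ 0.6267, -0.2619,  0.06  ])]
B [array([ 0.5512, -0.3568,  0.006 ]), array([ 0.5613, -0.4098,  0.06  ])]
```

```bash
python3 - <<'E'
from sf import *
_,ci=load('w7.png');print(onz(ci,430*4/3,200*4/3,.07))
E
python3 -m jog '[[[23,-17,0,-4.8],[23,-17,0,-4.8],[23,-17,0,-4.8],[23.5,-16,0,-4.9],[0,0,-40,0],[0,0,-40,0],[0,0,-20,0],[0,0,0,0]]]' 60; python3 st.py
python3 - <<'E'
from sf import *
w,ci=snap('wrist','w8.png');
hsv=cv2.cvtColor(w,cv2.COLOR_RGB2HSV)
m=((hsv[...,1]<70)&(hsv[...,2]>70)).astype(np.uint8)
n,l,st,c=cv2.connectedComponentsWithStats(m)
for i in range(1,n):
    if st[i][4]>300: print(st[i],c[i].round(0))
print(proj(ci,[.627,-.263,.06]),proj(ci,[.644,-.2155,.006]))
E
```

```text
[ 0.74599943 -0.24868247  0.07      ]
t: 29.8
tcp_pos: [0.6266, -0.2627, 0.3144]
tool_rot: [0.985, -0.174, -0.003, -0.001]
force: [-0.3, -0.3, 0.3]
finger_gap: 0.602
t 29.8 tcp [ 626.6 -262.7  314.4] th -20.0 tilt [-0.006  0.004] F [-0.3 -0.3  0.3] T [0.02 0.02 0.02] gap 0.602 q [-0.56  0.7   1.36 -0.    1.09 -0.21]
[    0     0   202   253 13498] [100.  91.]
[ 130    0   99  196 4370] [178.  86.]
[  438    94   153   125 12253] [526. 159.]
[ 310  145   38  112 3070] [328. 195.]
[227 229  26  30 355] [241. 246.]
[ 137  241   81   67 2864] [179. 270.]
[215 301  36  65 895] [233. 332.]
[397 301  35  65 879] [415. 332.]
[ 442  327   53   52 1453] [468. 351.]
[ 265  352   62   99 2380] [299. 395.]
(np.float64(325.43861364990954), np.float64(249.30433579557064)) (np.float64(325.4712777840558), np.float64(151.88834933440427))
```

```bash
python3 -m jog '[[[0,0,-35,0],[0,0,-35,0],[0,0,-25,0],[0,0,-16,0],[0,0,0,0],[0,0,0,0],[0,0,0,0],[0,0,0,0]]]' 60; python3 -m jog '[[[0,0,0,0],[0,0,0,0],[0,0,0,0],[0,0,0,0],[0,0,0,0],[0,0,0,0],[0,0,0,0],[0,0,0,0]]]' 0 40;python3 st.py; python3 -m jog '[[[0,0,25,0],[0,0,25,0],[0,0,25,0],[0,0,25,0],[0,0,25,0],[0,0,25,0],[0,0,0,0],[0,0,0,0]]]'; python3 st.py
python3 - <<'E'
from sf import *
w,ci=snap('wrist','w9.png')
hsv=cv2.cvtColor(w,cv2.COLOR_RGB2HSV)
m=((hsv[...,1]<70)&(hsv[...,2]>70)).astype(np.uint8)
n,l,st,c=cv2.connectedComponentsWithStats(m)
for i in range(1,n):
    if st[i][4]>300 and 200<c[i][0]<450: print(st[i],c[i].round(0))
s=manip.sense();g=np.array(s['tcp_pos']);th=np.radians(-20);d=np.array([-np.sin(th),np.cos(th)])
zc=g[2]-.203
for off in (-.005,0,.005): 
  p=g[:2]+d*(.054+off);print('toe pred',off,proj(ci,[*p,zc+.006]))
E
```

```text
t: 30.85
tcp_pos: [0.6277, -0.2633, 0.2081]
tool_rot: [0.985, -0.173, 0.001, 0.0]
force: [-0.1, -1.0, 0.1]
finger_gap: 0.599
t: 31.85
tcp_pos: [0.6274, -0.2632, 0.2071]
tool_rot: [0.985, -0.173, -0.0, 0.0]
force: [-1.2, 0.6, 0.9]
finger_gap: 0.11
t 31.85 tcp [ 627.4 -263.2  207.1] th -20.0 tilt [-0.  0.] F [-1.2  0.6  0.9] T [-0.06  0.16  0.01] gap 0.11 q [-0.56  0.84  1.41 -0.    0.89 -0.21]
t: 32.85
tcp_pos: [0.6271, -0.2629, 0.3558]
tool_rot: [0.985, -0.173, -0.001, -0.0]
force: [-0.1, -0.1, -1.2]
finger_gap: 0.107
t 32.85 tcp [ 627.1 -262.9  355.8] th -20.0 tilt [-0.002  0.001] F [-0.1 -0.1 -1.2] T [ 0.01 -0.01 -0.07] gap 0.107 q [-0.56  0.65  1.33  0.    1.16 -0.21]
[ 288  171   72  251 9794] [324. 273.]
toe pred -0.005 (np.float64(321.65538412932125), np.float64(185.8831972088231))
toe pred 0 (np.float64(321.6550223148903), np.float64(173.94653088215202))
toe pred 0.005 (np.float64(321.6546365688127), np.float64(161.77788405369336))
```

```bash
python3 -m jog '[[[-12,46,0,4.2],[-12,46,0,4.2],[-12,46,0,4.2],[-12,46.5,0,4.2],[0,0,-25,0],[0,0,-25,0],[0,0,-20,0],[0,0,-11,0]]]'; python3 -m jog '[[[0,0,0,0],[0.5,10,0,0],[0.5,10,0,0],[0.5,5,0,0],[0.3,5,0,0],[0.3,5,0,0],[0,0,0,0],[0,0,0,0]]]';python3 st.py;python3 -m jog '[[[0.3,5,0,0],[0.3,5,0,0],[0.3,5,0,0],[0.3,5,0,0],[0,5,0,0],[0.3,5,0,0],[0,0,0,0],[0,0,0,0]]]';python3 st.py; python3 -c "
from sf import *
print(S(manip.sense()['tcp_pos']))"
```

```text
t: 33.9
tcp_pos: [0.5788, -0.0784, 0.2738]
tool_rot: [1.0, -0.028, -0.002, -0.001]
force: [-0.0, 0.2, -0.7]
finger_gap: 0.106
t: 34.9
tcp_pos: [0.5816, -0.0438, 0.2761]
tool_rot: [1.0, -0.028, 0.0, 0.0]
force: [0.6, -0.1, -1.4]
finger_gap: 0.107
t 34.9 tcp [581.6 -43.8 276.1] th -3.2 tilt [ 0. -0.] F [ 0.6 -0.1 -1.4] T [-0.01  0.    0.04] gap 0.107 q [-0.27  0.65  1.65 -0.    0.85 -0.21]
t: 35.9
tcp_pos: [0.5831, -0.0137, 0.2761]
tool_rot: [1.0, -0.028, 0.0, 0.0]
force: [0.1, 0.1, -1.2]
finger_gap: 0.103
t 35.9 tcp [583.1 -13.7 276.1] th -3.2 tilt [ 0. -0.] F [ 0.1  0.1 -1.2] T [ 0.01 -0.02 -0.  ] gap 0.103 q [-0.21  0.65  1.65 -0.    0.85 -0.16]
[45.21196475 24.63838917]
```

```bash
python3 -m jog '[[[0,0,-1,0],[0,0,-1,0],[0,0,-1,0],[0,0,-1,0],[0,0,0,0],[0,0,0,0],[0,0,0,0],[0,0,0,0]]]';python3 st.py;python3 -m jog '[[[0,0,0,0],[0,0,0,0],[0,0,0,0],[0,0,0,0],[0,0,0,0],[0,0,0,0],[0,0,0,0],[0,0,0,0]]]' 35;python3 st.py
```

```text
t: 36.9
tcp_pos: [0.5831, -0.0136, 0.2721]
tool_rot: [1.0, -0.028, -0.0, -0.0]
force: [0.3, 0.2, -1.9]
finger_gap: 0.106
t 36.9 tcp [583.1 -13.6 272.1] th -3.2 tilt [-0.  0.] F [ 0.3  0.2 -1.9] T [-0.    0.03 -0.01] gap 0.106 q [-0.21  0.65  1.65  0.    0.84 -0.16]
t: 37.9
tcp_pos: [0.5831, -0.0137, 0.2721]
tool_rot: [1.0, -0.028, -0.0, 0.0]
force: [-0.1, -0.3, -0.1]
finger_gap: 0.347
t 37.9 tcp [583.1 -13.7 272.1] th -3.2 tilt [-0. -0.] F [-0.1 -0.3 -0.1] T [ 0.03  0.05 -0.03] gap 0.347 q [-0.21  0.65  1.65 -0.    0.84 -0.16]
```

```bash
python3 -m jog '[[[0,0,30,0],[0,0,40,0],[0,0,40,0],[0,0,30,0],[-3,-57,0,2],[-3,-57,0,2],[-3,-57,0,2],[-3,-57,0,2]]]'; python3 -m jog '[[[-4,-57,0,2.2],[-4,-57,0,2.5],[-3,-56,0,2.5],[0,0,-40,0],[0,0,-40,0],[0,0,-17,0],[0,0,0,0],[0,0,0,0]]]' 60; python3 st.py
python3 - <<'E'
from sf import *
w,ci=snap('wrist','w10.png');
hsv=cv2.cvtColor(w,cv2.COLOR_RGB2HSV)
m=((hsv[...,1]<70)&(hsv[...,2]>70)).astype(np.uint8)
n,l,st,c=cv2.connectedComponentsWithStats(m)
for i in range(1,n):
    if st[i][4]>300: print(st[i],c[i].round(0))
    if st[i][4]>1000 and 270<c[i][0]<380 and 100<c[i][1]<300:
        pts=cv2.boxPoints(cv2.minAreaRect(cv2.findContours((l==i).astype(np.uint8),0,2)[0][0]));print(pts.round(0).tolist())
print(proj(ci,[.560,-.412,.06]),proj(ci,[.5495,-.3595,.006]))
E
```

```text
t: 38.9
tcp_pos: [0.5707, -0.2433, 0.4122]
tool_rot: [0.999, 0.043, 0.0, -0.0]
force: [1.2, 0.1, 0.1]
finger_gap: 0.351
t: 39.9
tcp_pos: [0.5608, -0.4119, 0.3169]
tool_rot: [0.994, 0.105, 0.001, 0.001]
force: [-0.2, 0.0, 0.2]
finger_gap: 0.603
t 39.9 tcp [ 560.8 -411.9  316.9] th 12.1 tilt [ 0.002 -0.002] F [-0.2  0.   0.2] T [0.01 0.02 0.06] gap 0.603 q [-0.79  0.72  1.32 -0.    1.11 -1.  ]
[ 303  141   36  110 3032] [321. 190.]
[[303.0, 142.0], [335.0, 140.0], [341.0, 249.0], [308.0, 251.0]]
[ 483  214   76   63 2799] [520. 245.]
[216 302  35  64 861] [232. 332.]
[397 302  35  64 863] [415. 333.]
[ 241  327  100  128 9938] [293. 392.]
(np.float64(319.2594256977602), np.float64(244.63337697170283)) (np.float64(320.758737527056), np.float64(143.51257946525243))
```

Shim B's blob matches the predicted post (319,245) and toe (321,143). Grasp it.

```bash
python3 -m jog '[[[0,0,-35,0],[0,0,-35,0],[0,0,-25,0],[0,0,-15,0],[0,0,0,0],[0,0,0,0],[0,0,0,0],[0,0,0,0]]]' 60; python3 -m jog '[[[0,0,0,0],[0,0,0,0],[0,0,0,0],[0,0,0,0],[0,0,0,0],[0,0,0,0],[0,0,0,0],[0,0,0,0]]]' 0 40;python3 st.py; python3 -m jog '[[[0,0,25,0],[0,0,25,0],[0,0,25,0],[0,0,25,0],[0,0,25,0],[0,0,25,0],[0,0,0,0],[0,0,0,0]]]'; python3 st.py
python3 - <<'E'
from sf import *
w,ci=snap('wrist','w11.png')
hsv=cv2.cvtColor(w,cv2.COLOR_RGB2HSV)
m=((hsv[...,1]<70)&(hsv[...,2]>70)).astype(np.uint8)
n,l,st,c=cv2.connectedComponentsWithStats(m)
for i in range(1,n):
    if st[i][4]>300 and 200<c[i][0]<450: print(st[i],c[i].round(0))
s=manip.sense();g=np.array(s['tcp_pos']);th=np.radians(12);d=np.array([-np.sin(th),np.cos(th)])
zc=g[2]-.207
for off in (-.005,0,.005): 
  p=g[:2]+d*(.054+off);print('toe pred',off,proj(ci,[*p,zc+.006]))
E
```

```text
t: 40.95
tcp_pos: [0.5603, -0.4118, 0.2061]
tool_rot: [0.994, 0.105, 0.0, 0.001]
force: [0.1, -1.2, 0.4]
finger_gap: 0.597
t: 41.95
tcp_pos: [0.5601, -0.4117, 0.2052]
tool_rot: [0.994, 0.105, 0.0, 0.0]
force: [-1.1, -0.2, 0.7]
finger_gap: 0.106
t 41.95 tcp [ 560.1 -411.7  205.2] th 12.0 tilt [ 0. -0.] F [-1.1 -0.2  0.7] T [-0.    0.11  0.01] gap 0.106 q [-0.79  0.86  1.37 -0.    0.91 -1.  ]
t: 42.95
tcp_pos: [0.5597, -0.4113, 0.3537]
tool_rot: [0.995, 0.105, -0.001, -0.001]
force: [0.5, -0.2, -2.2]
finger_gap: 0.109
t 42.95 tcp [ 559.7 -411.3  353.7] th 12.0 tilt [-0.002  0.002] F [ 0.5 -0.2 -2.2] T [-0.   -0.01  0.07] gap 0.109 q [-0.79  0.68  1.29  0.    1.18 -1.  ]
[  288   169    72   283 12039] [322. 296.]
[234 310  46  61 829] [258. 342.]
toe pred -0.005 (np.float64(321.08067327466097), np.float64(183.05929053824588))
toe pred 0 (np.float64(321.07515749003136), np.float64(171.35559076166692))
toe pred 0.005 (np.float64(321.06951621500014), np.float64(159.43051830516484))
```

```bash
python3 -m jog '[[[-8.8,42.2,0,-1.9],[-8.8,42.2,0,-1.9],[-8.8,42.2,0,-1.9],[-8.8,42.2,0,-1.9],[-8.8,42.2,0,-1.9],[-8.8,42.2,0,-1.9],[-8.8,42.2,0,-1.9],[-8.8,42.2,0,-1.9]]]'; python3 -m jog '[[[0,0,-25,0],[0,0,-25,0],[0,0,-20,0],[0,0,-10,0],[0,0,0,0],[0.5,10,0,0],[0.5,10,0,0],[0.3,5,0,0]]]';python3 st.py;python3 -m jog '[[[0.3,5,0,0],[0.3,5,0,0],[0.3,5,0,0],[0.3,5,0,0],[0.3,5,0,0],[0.3,5,0,0],[0,0,0,0],[0,0,0,0]]]';python3 st.py; python3 -c "
from sf import *
print(S(manip.sense()['tcp_pos']))"
```

```text
t: 44.0
tcp_pos: [0.4889, -0.0727, 0.354]
tool_rot: [1.0, -0.028, -0.001, -0.0]
force: [0.7, 0.8, -1.7]
finger_gap: 0.107
t: 45.0
tcp_pos: [0.491, -0.048, 0.2756]
tool_rot: [1.0, -0.027, 0.0, 0.0]
force: [-0.4, 0.8, -0.9]
finger_gap: 0.108
t 45.0 tcp [491.  -48.  275.6] th -3.1 tilt [ 0.001 -0.   ] F [-0.4  0.8 -0.9] T [ 0.02  0.   -0.01] gap 0.108 q [-0.32  0.56  1.87  0.    0.7  -0.27]
t: 46.0
tcp_pos: [0.4928, -0.0191, 0.2751]
tool_rot: [1.0, -0.028, 0.0, 0.0]
force: [-0.8, -1.2, -1.8]
finger_gap: 0.108
t 46.0 tcp [492.8 -19.1 275.1] th -3.2 tilt [ 0. -0.] F [-0.8 -1.2 -1.8] T [-0.07 -0.05 -0.03] gap 0.108 q [-0.27  0.56  1.87 -0.    0.7  -0.21]
[-44.63268339  14.29080236]
```

```bash
python3 -m jog '[[[0,0,-2,0],[0,0,-1,0],[0.3,5,0,0],[0.3,5,0,0],[0,0,0,0],[0,0,-1,0],[0,0,0,0],[0,0,0,0]]]';python3 st.py;python3 -m jog '[[[0,0,0,0],[0,0,0,0],[0,0,0,0],[0,0,0,0],[0,0,0,0],[0,0,0,0],[0,0,0,0],[0,0,0,0]]]' 35;python3 st.py;python3 -m jog '[[[0,0,30,0],[0,0,40,0],[0,0,40,0],[-1,-40,20,0],[-1,-50,0,0],[0,-40,0,0],[0,0,0,0],[0,0,0,0]]]'
python3 - <<'E'
from sf import *
w,ci=snap('wrist','w12.png');t,_=snap('side','s12.png')
cv2.imwrite('pics/m12.png',np.hstack([cv2.resize(w,(440,330)),cv2.resize(t[200:310,290:410],(360,330),interpolation=cv2.INTER_CUBIC)])[:,:,::-1])
print(S(manip.sense()['tcp_pos']))
for x in (45.2,-44.6): print([ (np.array(proj(ci,W(x,y,z)))*.6875).round(0) for y,z in ((25,125),(25+19,71),(40,79))], [((np.array(proj(load('s12.png')[1],W(x,y,z)))-[290,200])*3).round(0) for y,z in ((25,125),(25,71))])
E
```

```text
t: 47.0
tcp_pos: [0.4934, -0.0091, 0.2711]
tool_rot: [1.0, -0.028, -0.0, 0.0]
force: [1.0, 0.3, -0.4]
finger_gap: 0.109
t 47.0 tcp [493.4  -9.1 271.1] th -3.2 tilt [-0. -0.] F [ 1.   0.3 -0.4] T [ 0.   -0.01  0.03] gap 0.109 q [-0.25  0.57  1.88 -0.    0.69 -0.19]
t: 48.0
tcp_pos: [0.4934, -0.009, 0.2711]
tool_rot: [1.0, -0.028, -0.0, -0.0]
force: [-0.2, -0.5, -0.2]
finger_gap: 0.349
t 48.0 tcp [493.4  -9.  271.1] th -3.2 tilt [-0.  0.] F [-0.2 -0.5 -0.2] T [-0.02 -0.07 -0.05] gap 0.349 q [-0.25  0.57  1.88 -0.    0.69 -0.19]
t: 49.0
tcp_pos: [0.491, -0.1386, 0.4008]
tool_rot: [1.0, -0.028, -0.001, -0.001]
force: [0.4, -0.3, -0.8]
finger_gap: 0.348
[ -39.79824088 -104.46641547]
[array([330.,   5.]), array([312.,  -5.]), array([314.,  -2.])] [array([185.,  96.]), array([183., 142.])]
[array([215.,   5.]), array([216.,  -5.]), array([216.,  -2.])] [array([103., 131.]), array([103., 178.])]
```

View pics/m12.png

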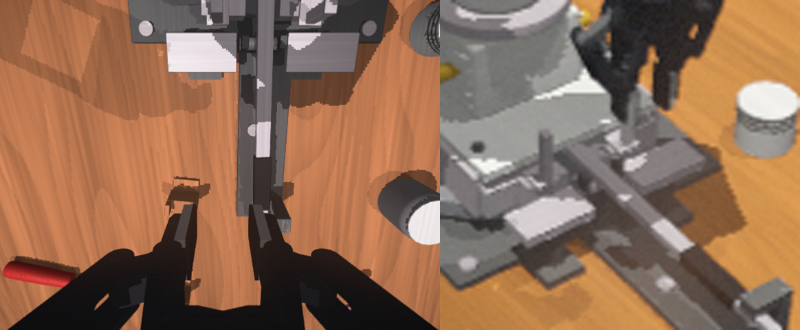

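Both posts stand upright beside the bar (side crop about (545,131) and (632,96)), as predicted, and no grey shim is left on the bench. Now I'll regrip the bar.

```bash
python3 -m jog '[[[22,-29,0,1.2],[22,-28.5,0,1.3],[0,0,-40,0],[0,0,-40,0],[0,0,-40,0],[0,0,-40,0],[0,0,-15,0],[0,0,-8.5,0]]]' 60; python3 st.py; python3 -m jog '[[[0,0,0,0],[0,0,0,0],[0,0,0,0],[0,0,0,0],[0,0,0,0],[0,0,0,0],[0,0,0,0],[0,0,0,0]]]' 0 25;python3 st.py
```

```text
t: 50.1
tcp_pos: [0.5357, -0.1959, 0.2173]
tool_rot: [1.0, -0.005, -0.0, -0.0]
force: [-0.6, 0.6, 1.0]
finger_gap: 0.6
t 50.1 tcp [ 535.7 -195.9  217.3] th -0.6 tilt [-0.  0.] F [-0.6  0.6  1. ] T [-0.01 -0.03  0.01] gap 0.6 q [-0.55  0.73  1.71  0.    0.71 -0.54]
t: 51.1
tcp_pos: [0.5358, -0.1968, 0.2181]
tool_rot: [1.0, -0.006, 0.001, 0.0]
force: [0.5, 1.2, 4.9]
finger_gap: 0.227
t 51.1 tcp [ 535.8 -196.8  218.1] th -0.7 tilt [ 0.002 -0.001] F [0.5 1.2 4.9] T [ 0.22 -0.03 -0.1 ] gap 0.227 q [-0.55  0.73  1.7   0.    0.71 -0.54]
```

```bash
python3 -m jog '[[[0,0,-2,0],[0,0,-2,0],[0,0,-1,0],[-3.5,0.2,0,-1.3],[-3.5,0.2,0,-1.3],[-3.5,0.2,0,-1.3],[-3.5,0.2,0,-1.3],[-2,0,0,-0.5]]]';python3 st.py; python3 -m jog '[[[0,0,2,0],[0,0,3,0],[0,0,3,0],[0,0.2,3,0],[0,0.2,3,0],[0,0.3,3,0],[0,0.3,3,0],[0,0,0,0]]]';python3 st.py;python3 -m jog '[[[0,0.5,4,0],[0,0.5,4,0],[0,0.5,4,0],[0,0.5,4,0],[0,0.5,3,0],[0,0,0,0],[0,0,0,0],[0,0,0,0]]]';python3 st.py
```

```text
t: 52.1
tcp_pos: [0.5202, -0.1958, 0.2133]
tool_rot: [0.998, -0.055, 0.002, 0.001]
force: [2.9, 1.9, 6.9]
finger_gap: 0.222
t 52.1 tcp [ 520.2 -195.8  213.3] th -6.3 tilt [ 0.003 -0.001] F [2.9 1.9 6.9] T [ 0.59 -0.49  0.28] gap 0.222 q [-0.56  0.72  1.75  0.    0.67 -0.45]
t: 53.1
tcp_pos: [0.5195, -0.1951, 0.233]
tool_rot: [0.998, -0.056, 0.0, 0.001]
force: [-0.5, -4.8, 2.3]
finger_gap: 0.225
t 53.1 tcp [ 519.5 -195.1  233. ] th -6.4 tilt [ 0.001 -0.001] F [-0.5 -4.8  2.3] T [-0.99  0.1  -0.  ] gap 0.225 q [-0.56  0.69  1.74 -0.    0.71 -0.45]
t: 54.1
tcp_pos: [0.5194, -0.1923, 0.2515]
tool_rot: [0.998, -0.056, -0.0, -0.0]
force: [-0.2, 0.5, -4.8]
finger_gap: 0.225
t 54.1 tcp [ 519.4 -192.3  251.5] th -6.4 tilt [-0.  0.] F [-0.2  0.5 -4.8] T [-0.2   0.01  0.06] gap 0.225 q [-0.56  0.66  1.73  0.    0.75 -0.44]
```

```bash
python3 -m jog '[[[0,0,-2,0],[-0.6,-5,0.7,0],[-0.6,-5,0.7,0],[-0.6,-5,0.7,0],[-0.6,-5,0.7,0],[-0.6,-5,0.7,0],[-0.6,-5,0.7,0],[0,0,0,0]]]';python3 st.py; python3 -m jog '[[[-0.4,-4,0.5,0],[0,-2,0.3,0],[0,0,0,0],[0,0,10,0],[0,0,10,0],[0,0,20,0],[0,0,20,0],[0,0,0,0]]]';python3 st.py
python3 - <<'E'
from sf import *
w,ci=snap('wrist','w13.png');t,_=snap('side','s13.png')
cv2.imwrite('pics/m13.png',np.hstack([cv2.resize(w,(440,330)),cv2.resize(t[190:300,280:400],(360,330),interpolation=cv2.INTER_CUBIC)])[:,:,::-1])
E
```

```text
t: 55.1
tcp_pos: [0.5158, -0.2228, 0.2539]
tool_rot: [0.998, -0.056, 0.0, 0.0]
force: [-0.4, 0.0, -2.8]
finger_gap: 0.226
t 55.1 tcp [ 515.8 -222.8  253.9] th -6.4 tilt [ 0. -0.] F [-0.4  0.  -2.8] T [-0.2   0.01 -0.02] gap 0.226 q [-0.61  0.66  1.71  0.    0.77 -0.49]
t: 56.1
tcp_pos: [0.516, -0.2285, 0.3168]
tool_rot: [0.998, -0.056, 0.002, 0.001]
force: [-0.4, -0.3, -4.8]
finger_gap: 0.227
t 56.1 tcp [ 516.  -228.5  316.8] th -6.4 tilt [ 0.004 -0.003] F [-0.4 -0.3 -4.8] T [-0.28 -0.04  0.06] gap 0.227 q [-0.61  0.56  1.67  0.    0.9  -0.5 ]
```

View pics/m13.png

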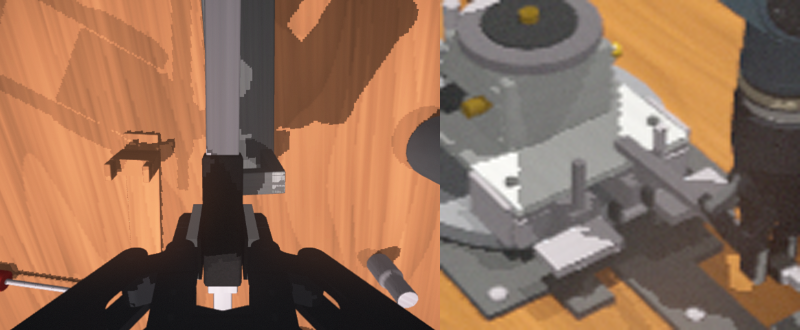

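```bash
python3 - <<'E'
from sf import *
def rows(f,g,th,ang,under):
    _,ci=load(f);th=np.radians(th);d=np.array([-np.sin(th),np.cos(th)])
    for s in (.035,.040,.045,.050,.055):
        A=np.radians(ang);h=.012  # top of grip above underside
        r=s*np.cos(A)+h*np.sin(A)*1;z=under-s*np.sin(A)+h*np.cos(A)
        print(f,ang,s,np.round(proj(ci,[*(np.array(g[:2])+d*r),z]),1))
rows('w2.png',(.4133,-.3421),-9.4,0,.120)
for a in (5,8,12): rows('w13.png',(.516,-.2285),-6.4,a,.157)
_,cs=load('s13.png');g=np.array([.516,-.2285,.1618]);th=np.radians(-6.4);d=np.array([-np.sin(th),np.cos(th),0])
for A in (4,6,8,10,12,14,16):
    t=np.radians(A);X=g+d*.22*np.cos(t);X[2]=g[2]-.22*np.sin(t);print(A,np.round(proj(cs,X),1))
E
python3 -m jog '[[[-25,-28,0,-1],[-26,-28.5,0,-1],[-26,-28.5,0,-1],[-26,-28.6,0,0],[0,0,0,0],[0,0,-30,0],[0,0,-20,0],[0,0,0,0]]]';python3 st.py
```

```text
w2.png 0 0.035 [319.6 260.5]
w2.png 0 0.04 [319.5 245.5]
w2.png 0 0.045 [319.5 230. ]
w2.png 0 0.05 [319.5 214.2]
w2.png 0 0.055 [319.5 198. ]
w13.png 5 0.035 [317.7 253.6]
w13.png 5 0.04 [317.6 238.3]
w13.png 5 0.045 [317.6 222.8]
w13.png 5 0.05 [317.6 206.9]
w13.png 5 0.055 [317.5 190.8]
w13.png 8 0.035 [317.7 250.3]
w13.png 8 0.04 [317.7 235. ]
w13.png 8 0.045 [317.7 219.5]
w13.png 8 0.05 [317.6 203.8]
w13.png 8 0.055 [317.6 187.8]
w13.png 12 0.035 [317.8 246.4]
w13.png 12 0.04 [317.8 231.2]
w13.png 12 0.045 [317.8 215.9]
w13.png 12 0.05 [317.7 200.4]
w13.png 12 0.055 [317.7 184.8]
4 [339.  230.9]
6 [339.  233.3]
8 [339.2 235.8]
10 [339.3 238.3]
12 [339.6 240.8]
14 [339.9 243.3]
16 [340.2 245.9]
t: 57.2
tcp_pos: [0.4122, -0.3406, 0.2627]
tool_rot: [0.997, -0.081, -0.002, -0.002]
force: [-0.1, 0.2, -4.4]
finger_gap: 0.226
t 57.2 tcp [ 412.2 -340.6  262.7] th -9.3 tilt [-0.003  0.004] F [-0.1  0.2 -4.4] T [-0.13  0.04 -0.02] gap 0.226 q [-0.9   0.62  1.78  0.    0.75 -0.74]
```

```bash
python3 -m jog '[[[1,-1,-15,0],[0,0,-12,0],[0,0,-10,0],[0,0,0,0],[0,0,-4,0],[0,0,-4,0],[0,0,-4,0],[0,0,0,0]]]';python3 st.py; python3 -m jog '[[[0,0,-4,0],[0,0,-4,0],[0,0,-4,0],[0,0,-1.5,0],[0,0,0,0],[0,0,0,0],[0,0,0,0],[0,0,0,0]]]';python3 st.py
```

```text
t: 58.2
tcp_pos: [0.4135, -0.3432, 0.2158]
tool_rot: [0.997, -0.082, 0.0, 0.0]
force: [0.5, -1.4, -0.3]
finger_gap: 0.228
t 58.2 tcp [ 413.5 -343.2  215.8] th -9.4 tilt [ 0.001 -0.001] F [ 0.5 -1.4 -0.3] T [-0.01 -0.04  0.04] gap 0.228 q [-0.9   0.71  1.79  0.    0.64 -0.74]
t: 59.2
tcp_pos: [0.4134, -0.3429, 0.2024]
tool_rot: [0.997, -0.082, 0.0, 0.0]
force: [-0.2, -1.6, 5.8]
finger_gap: 0.231
t 59.2 tcp [ 413.4 -342.9  202.4] th -9.4 tilt [ 0. -0.] F [-0.2 -1.6  5.8] T [ 0.04  0.08 -0.11] gap 0.231 q [-0.9   0.73  1.8  -0.    0.61 -0.74]
```

```bash
python3 -m jog '[[[0,0,0,0],[0,0,0,0],[0,0,0,0],[0,0,0,0],[0,0,0,0],[0,0,0,0],[0,0,0,0],[0,0,0,0]]]' 70;python3 -m jog '[[[0,0,20,0],[0,0,40,0],[0,0,40,0],[0,0,40,0],[0,0,20,0],[0,0,0,0],[0,0,0,0],[0,0,0,0]]]';python3 st.py
python3 - <<'E'
from sf import *
w,ci=snap('wrist','w14.png');cv2
g=cv2.cvtColor(w,cv2.COLOR_RGB2HSV)
for v in (20,60,100,300,320):
    u=np.where((g[v,270:380,1]<60)&(g[v,270:380,2]>110))[0]+270
    if len(u):print(v,u.min(),u.max(),onz(ci,(u.min()+u.max())/2,v,.05).round(4))
E
python3 -m jog '[[[-10,-40,0,0],[-10,-40,0,0],[-10,-40,0,0],[-10,-40,0,0],[0,0,20,0],[0,0,0,0],[0,0,0,0],[0,0,0,0]]]'
python3 - <<'E'
from h import *
t,_=snap('top','top14.png');s,_=snap('side','s14.png');w=load('w14.png')[0]
a=cv2.resize(t[160:300,190:480],(800,386),interpolation=cv2.INTER_CUBIC)
b=cv2.resize(s[180:300,230:400],(303,214),interpolation=cv2.INTER_CUBIC);c=cv2.resize(s[280:400,320:440],(214,214));d=cv2.resize(w,(283,214))
cv2.imwrite('pics/m14.png',np.vstack([a,np.hstack([b,c,d])])[:,:,::-1])
E
```

```text
t: 60.2
tcp_pos: [0.4134, -0.3429, 0.2021]
tool_rot: [0.997, -0.082, 0.0, 0.0]
force: [0.3, 1.2, 0.4]
finger_gap: 0.701
t: 61.2
tcp_pos: [0.4131, -0.3426, 0.3607]
tool_rot: [0.997, -0.082, -0.001, -0.001]
force: [0.6, 0.2, 0.6]
finger_gap: 0.698
t 61.2 tcp [ 413.1 -342.6  360.7] th -9.4 tilt [-0.002  0.002] F [0.6 0.2 0.6] T [-0.    0.09 -0.01] gap 0.698 q [-0.9   0.47  1.7   0.    0.98 -0.74]
20 313 337 [ 0.4357 -0.214   0.05  ]
60 314 337 [ 0.4323 -0.2366  0.05  ]
100 314 337 [ 0.4285 -0.2604  0.05  ]
300 319 330 [ 0.4042 -0.4048  0.05  ]
t: 62.25
tcp_pos: [0.3735, -0.502, 0.3811]
tool_rot: [0.997, -0.081, -0.001, -0.001]
force: [-0.7, -0.1, -0.7]
finger_gap: 0.703
```

View pics/m14.png

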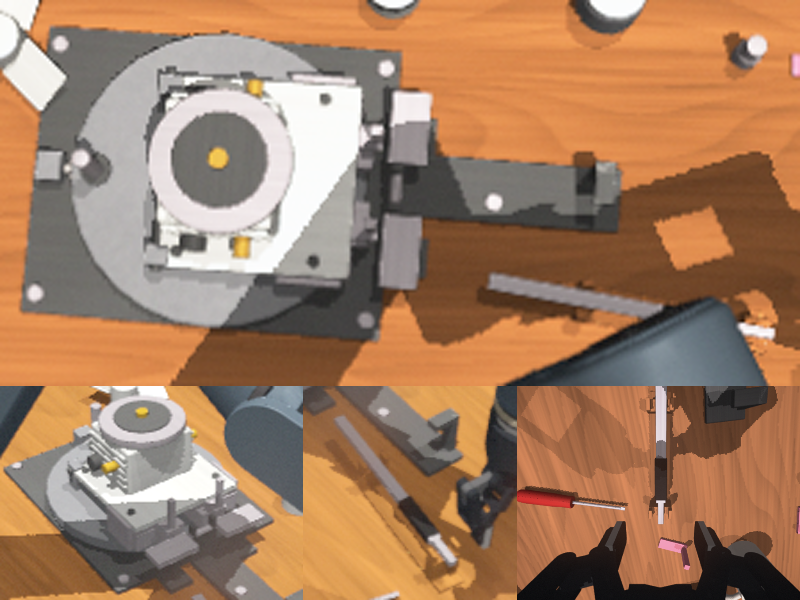

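```bash
python3 - <<'E'
from sf import *
t,ci=load('top14.png');h=onz(ci,190+80*290/800,160+158*140/386,.12);d=S(h)-[0,180];print('handle',h,S(h),'turn',np.arctan2(-d[0],d[1]))
manip.sign_off()
E
```

```text
handle [0.55211782 0.26881195 0.12      ] [ -1.24411186 305.00441689] turn 0.009952214642632308
the job is handed in; nothing more can be done
```

The job is done and handed in at about 62 s of the 210 s allowed; sign-off reports no verdict. I turned the engine into its detent, levered it up and locked the bar under the keeper. I put both grey shims under the flange edge, one on each side of the bar. Then I let the engine down onto them and laid the bar back in its rest. Only two grey shims were on the bench; I left the pink look-alikes alone.

| Check | Result | How I know |
|---|---|---|
| Turntable in detent | about 0.01 rad | handle position in the last top picture |
| Shim toes under the edge | about 39 mm inside | worked out from where the gripper let go; not measured again after lowering |
| Shim posts | upright | last side picture |
| Bar in its rest | on its starting line to about 2 mm | wrist picture |
| Gripper | clear of everything; readings after release were about zero | force and state readings |

- **Not measured:** the engine's final tilt. I only saw it resting on the shims in the last pictures.
- **Disagreed on the way:** the held bar drooped from about 22° to about 29° as I carried it over the engine. I corrected it against the fulcrum rod before inserting it.

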